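# Load the cassette feed rail in tray order

### The job

Move the row of four tissue cassettes from the white tray into the tilted steel feed rail, keeping their order: take them one at a time, starting at the tray's orange end, lay each on the open top of the rail and let it slide down, so that the first lies at the bottom stop and the others follow behind it. All must lie flat in the rail, lid up, with the white writing face downhill. Leave the jar, the forceps and the amber bottle where they are.

Things in the scene. Friction and masses are not known exactly. Their poses are not given: they have to be found in the camera images.
- cassette_pink: pink tissue cassette: flat closed plastic box 40 mm long (x), 28 mm wide (y), 8 mm high, 16 g; origin at the centre of its underside, z up. Its +x end is the writing end: a white face, 9 mm long seen from above, sloping from the top down to 3 mm above the underside. Grip it across the 28 mm width.
- cassette_yellow: yellow tissue cassette: flat closed plastic box 40 mm long (x), 28 mm wide (y), 8 mm high, 16 g; origin at the centre of its underside, z up. Its +x end is the writing end: a white face, 9 mm long seen from above, sloping from the top down to 3 mm above the underside. Grip it across the 28 mm width.
- cassette_green: green tissue cassette: flat closed plastic box 40 mm long (x), 28 mm wide (y), 8 mm high, 16 g; origin at the centre of its underside, z up. Its +x end is the writing end: a white face, 9 mm long seen from above, sloping from the top down to 3 mm above the underside. Grip it across the 28 mm width.
- cassette_blue: blue tissue cassette: flat closed plastic box 40 mm long (x), 28 mm wide (y), 8 mm high, 16 g; origin at the centre of its underside, z up. Its +x end is the writing end: a white face, 9 mm long seen from above, sloping from the top down to 3 mm above the underside. Grip it across the 28 mm width.
- tray: fixed white tray 256 (x) x 62 mm; origin centre of underside. An 18 mm wide bar along x, top at z = 26, over a 5 mm foot plate, carries the cassettes in nests at x = +75, +25, -25, -75 mm, order varying, white faces to +x. Orange grip block at the +x end (the row begins here), grey at -x, 32 high. Ribs and ears between nests reach z = 31; within 15 mm (x) of a nest's centre the sides are free
- feed_rail: fixed steel rail, foot 236 x 92 mm; origin centre of its underside, +x level to its high end, low end faces the robot. Deck rises 22 degrees: u mm up the slope from the stop it is at x = -109 + 0.927u, z = 34 + 0.375u, y = 0. Channel 34 wide, walls 11 high, u = 0 to 150; walls flare to 64 at u = 178; stop 12 high. Cassettes come to lie at u = 20, 60, 100, 140
- feed_rail_load (a point): loading point on the rail's deck, u = 205; axes as the rail's (level). From u = 180 to 238 the deck is a bare ridge 18 mm wide, sides open to 60 mm below the deck except a 10 mm post under it at u = 226. A cassette laid here lengthwise along the slope (held level or tilted with it) and let go slides down by itself (friction about 0.12) to the stop or the cassette before it
- specimen_jar: bystander: translucent specimen jar with lid, 43 mm diameter, 48 mm high; origin at the centre of its underside
- forceps: bystander: steel forceps lying flat, 22 x 128 (y) x 9 mm; origin at the centre of its underside
- oil_bottle: bystander: amber dropper bottle with black cap, 34 mm diameter, 70 mm high; origin at the centre of its underside
There are look-alikes about, which are no part of the job. There is more than one size of the cassette_pink; the one meant has the size given above.

How it is judged:
On the way, in this order (a step that is already met when the one before it is completed fails the run):
1. the first cassette of the row, counted from the tray's orange end, lies at the bottom stop of the rail, white face downhill; the cassettes after it are still in their nests (((x of cassette_pink in the frame of feed_rail between -0.1005 and -0.0805 m and z of cassette_pink in the frame of feed_rail between 0.0335 and 0.0495 m and angle between cassette_pink's own x axis and vertical above 1.8 rad and angle between cassette_pink's own z axis and vertical below 0.6 rad) or (x of cassette_yellow in the frame of feed_rail between -0.1005 and -0.0805 m and z of cassette_yellow in the frame of feed_rail between 0.0335 and 0.0495 m and angle between cassette_yellow's own x axis and vertical above 1.8 rad and angle between cassette_yellow's own z axis and vertical below 0.6 rad) or (x of cassette_green in the frame of feed_rail between -0.1005 and -0.0805 m and z of cassette_green in the frame of feed_rail between 0.0335 and 0.0495 m and angle between cassette_green's own x axis and vertical above 1.8 rad and angle between cassette_green's own z axis and vertical below 0.6 rad) or (x of cassette_blue in the frame of feed_rail between -0.1005 and -0.0805 m and z of cassette_blue in the frame of feed_rail between 0.0335 and 0.0495 m and angle between cassette_blue's own x axis and vertical above 1.8 rad and angle between cassette_blue's own z axis and vertical below 0.6 rad)) and ((x of cassette_pink in the frame of tray between 0.01 and 0.04 m and distance between cassette_pink and tray below 0.085 m and z of cassette_pink in the frame of tray above 0.016 m) or (x of cassette_yellow in the frame of tray between 0.01 and 0.04 m and distance between cassette_yellow and tray below 0.085 m and z of cassette_yellow in the frame of tray above 0.016 m) or (x of cassette_green in the frame of tray between 0.01 and 0.04 m and distance between cassette_green and tray below 0.085 m and z of cassette_green in the frame of tray above 0.016 m) or (x of cassette_blue in the frame of tray between 0.01 and 0.04 m and distance between cassette_blue and tray below 0.085 m and z of cassette_blue in the frame of tray above 0.016 m)) and ((x of cassette_pink in the frame of tray between -0.04 and -0.01 m and distance between cassette_pink and tray below 0.085 m and z of cassette_pink in the frame of tray above 0.016 m) or (x of cassette_yellow in the frame of tray between -0.04 and -0.01 m and distance between cassette_yellow and tray below 0.085 m and z of cassette_yellow in the frame of tray above 0.016 m) or (x of cassette_green in the frame of tray between -0.04 and -0.01 m and distance between cassette_green and tray below 0.085 m and z of cassette_green in the frame of tray above 0.016 m) or (x of cassette_blue in the frame of tray between -0.04 and -0.01 m and distance between cassette_blue and tray below 0.085 m and z of cassette_blue in the frame of tray above 0.016 m)) and ((x of cassette_pink in the frame of tray between -0.09 and -0.06 m and distance between cassette_pink and tray below 0.085 m and z of cassette_pink in the frame of tray above 0.016 m) or (x of cassette_yellow in the frame of tray between -0.09 and -0.06 m and distance between cassette_yellow and tray below 0.085 m and z of cassette_yellow in the frame of tray above 0.016 m) or (x of cassette_green in the frame of tray between -0.09 and -0.06 m and distance between cassette_green and tray below 0.085 m and z of cassette_green in the frame of tray above 0.016 m) or (x of cassette_blue in the frame of tray between -0.09 and -0.06 m and distance between cassette_blue and tray below 0.085 m and z of cassette_blue in the frame of tray above 0.016 m))), for 0.2 s.
2. the second cassette of the row, counted from the tray's orange end, lies behind the one before in the rail, white face downhill; the cassettes after it are still in their nests (((x of cassette_pink in the frame of feed_rail between -0.0634 and -0.0434 m and z of cassette_pink in the frame of feed_rail between 0.0485 and 0.0645 m and angle between cassette_pink's own x axis and vertical above 1.8 rad and angle between cassette_pink's own z axis and vertical below 0.6 rad) or (x of cassette_yellow in the frame of feed_rail between -0.0634 and -0.0434 m and z of cassette_yellow in the frame of feed_rail between 0.0485 and 0.0645 m and angle between cassette_yellow's own x axis and vertical above 1.8 rad and angle between cassette_yellow's own z axis and vertical below 0.6 rad) or (x of cassette_green in the frame of feed_rail between -0.0634 and -0.0434 m and z of cassette_green in the frame of feed_rail between 0.0485 and 0.0645 m and angle between cassette_green's own x axis and vertical above 1.8 rad and angle between cassette_green's own z axis and vertical below 0.6 rad) or (x of cassette_blue in the frame of feed_rail between -0.0634 and -0.0434 m and z of cassette_blue in the frame of feed_rail between 0.0485 and 0.0645 m and angle between cassette_blue's own x axis and vertical above 1.8 rad and angle between cassette_blue's own z axis and vertical below 0.6 rad)) and ((x of cassette_pink in the frame of tray between -0.04 and -0.01 m and distance between cassette_pink and tray below 0.085 m and z of cassette_pink in the frame of tray above 0.016 m) or (x of cassette_yellow in the frame of tray between -0.04 and -0.01 m and distance between cassette_yellow and tray below 0.085 m and z of cassette_yellow in the frame of tray above 0.016 m) or (x of cassette_green in the frame of tray between -0.04 and -0.01 m and distance between cassette_green and tray below 0.085 m and z of cassette_green in the frame of tray above 0.016 m) or (x of cassette_blue in the frame of tray between -0.04 and -0.01 m and distance between cassette_blue and tray below 0.085 m and z of cassette_blue in the frame of tray above 0.016 m)) and ((x of cassette_pink in the frame of tray between -0.09 and -0.06 m and distance between cassette_pink and tray below 0.085 m and z of cassette_pink in the frame of tray above 0.016 m) or (x of cassette_yellow in the frame of tray between -0.09 and -0.06 m and distance between cassette_yellow and tray below 0.085 m and z of cassette_yellow in the frame of tray above 0.016 m) or (x of cassette_green in the frame of tray between -0.09 and -0.06 m and distance between cassette_green and tray below 0.085 m and z of cassette_green in the frame of tray above 0.016 m) or (x of cassette_blue in the frame of tray between -0.09 and -0.06 m and distance between cassette_blue and tray below 0.085 m and z of cassette_blue in the frame of tray above 0.016 m))), for 0.2 s.
3. the third cassette of the row, counted from the tray's orange end, lies behind the one before in the rail, white face downhill; the cassettes after it are still in their nests (((x of cassette_pink in the frame of feed_rail between -0.0263 and -0.0063 m and z of cassette_pink in the frame of feed_rail between 0.0635 and 0.0795 m and angle between cassette_pink's own x axis and vertical above 1.8 rad and angle between cassette_pink's own z axis and vertical below 0.6 rad) or (x of cassette_yellow in the frame of feed_rail between -0.0263 and -0.0063 m and z of cassette_yellow in the frame of feed_rail between 0.0635 and 0.0795 m and angle between cassette_yellow's own x axis and vertical above 1.8 rad and angle between cassette_yellow's own z axis and vertical below 0.6 rad) or (x of cassette_green in the frame of feed_rail between -0.0263 and -0.0063 m and z of cassette_green in the frame of feed_rail between 0.0635 and 0.0795 m and angle between cassette_green's own x axis and vertical above 1.8 rad and angle between cassette_green's own z axis and vertical below 0.6 rad) or (x of cassette_blue in the frame of feed_rail between -0.0263 and -0.0063 m and z of cassette_blue in the frame of feed_rail between 0.0635 and 0.0795 m and angle between cassette_blue's own x axis and vertical above 1.8 rad and angle between cassette_blue's own z axis and vertical below 0.6 rad)) and ((x of cassette_pink in the frame of tray between -0.09 and -0.06 m and distance between cassette_pink and tray below 0.085 m and z of cassette_pink in the frame of tray above 0.016 m) or (x of cassette_yellow in the frame of tray between -0.09 and -0.06 m and distance between cassette_yellow and tray below 0.085 m and z of cassette_yellow in the frame of tray above 0.016 m) or (x of cassette_green in the frame of tray between -0.09 and -0.06 m and distance between cassette_green and tray below 0.085 m and z of cassette_green in the frame of tray above 0.016 m) or (x of cassette_blue in the frame of tray between -0.09 and -0.06 m and distance between cassette_blue and tray below 0.085 m and z of cassette_blue in the frame of tray above 0.016 m))), for 0.2 s.
4. the fourth cassette of the row, counted from the tray's orange end, lies behind the one before in the rail, white face downhill; the tray is empty (((x of cassette_pink in the frame of feed_rail between 0.0108 and 0.0308 m and z of cassette_pink in the frame of feed_rail between 0.0784 and 0.0944 m and angle between cassette_pink's own x axis and vertical above 1.8 rad and angle between cassette_pink's own z axis and vertical below 0.6 rad) or (x of cassette_yellow in the frame of feed_rail between 0.0108 and 0.0308 m and z of cassette_yellow in the frame of feed_rail between 0.0784 and 0.0944 m and angle between cassette_yellow's own x axis and vertical above 1.8 rad and angle between cassette_yellow's own z axis and vertical below 0.6 rad) or (x of cassette_green in the frame of feed_rail between 0.0108 and 0.0308 m and z of cassette_green in the frame of feed_rail between 0.0784 and 0.0944 m and angle between cassette_green's own x axis and vertical above 1.8 rad and angle between cassette_green's own z axis and vertical below 0.6 rad) or (x of cassette_blue in the frame of feed_rail between 0.0108 and 0.0308 m and z of cassette_blue in the frame of feed_rail between 0.0784 and 0.0944 m and angle between cassette_blue's own x axis and vertical above 1.8 rad and angle between cassette_blue's own z axis and vertical below 0.6 rad))), for 0.2 s.
At the end, for the whole second after the job is handed in: The four cassettes lie at rest flat in the rail's channel in the order of the tray, the one from the orange end lowest, at 20, 60, 100 and 140 mm above the stop (within 10 mm along and 8 mm in height), lids up and white faces downhill (((x of cassette_pink in the frame of feed_rail between -0.1005 and -0.0805 m and z of cassette_pink in the frame of feed_rail between 0.0335 and 0.0495 m and angle between cassette_pink's own x axis and vertical above 1.8 rad and angle between cassette_pink's own z axis and vertical below 0.6 rad) or (x of cassette_yellow in the frame of feed_rail between -0.1005 and -0.0805 m and z of cassette_yellow in the frame of feed_rail between 0.0335 and 0.0495 m and angle between cassette_yellow's own x axis and vertical above 1.8 rad and angle between cassette_yellow's own z axis and vertical below 0.6 rad) or (x of cassette_green in the frame of feed_rail between -0.1005 and -0.0805 m and z of cassette_green in the frame of feed_rail between 0.0335 and 0.0495 m and angle between cassette_green's own x axis and vertical above 1.8 rad and angle between cassette_green's own z axis and vertical below 0.6 rad) or (x of cassette_blue in the frame of feed_rail between -0.1005 and -0.0805 m and z of cassette_blue in the frame of feed_rail between 0.0335 and 0.0495 m and angle between cassette_blue's own x axis and vertical above 1.8 rad and angle between cassette_blue's own z axis and vertical below 0.6 rad)) and ((x of cassette_pink in the frame of feed_rail between -0.0634 and -0.0434 m and z of cassette_pink in the frame of feed_rail between 0.0485 and 0.0645 m and angle between cassette_pink's own x axis and vertical above 1.8 rad and angle between cassette_pink's own z axis and vertical below 0.6 rad) or (x of cassette_yellow in the frame of feed_rail between -0.0634 and -0.0434 m and z of cassette_yellow in the frame of feed_rail between 0.0485 and 0.0645 m and angle between cassette_yellow's own x axis and vertical above 1.8 rad and angle between cassette_yellow's own z axis and vertical below 0.6 rad) or (x of cassette_green in the frame of feed_rail between -0.0634 and -0.0434 m and z of cassette_green in the frame of feed_rail between 0.0485 and 0.0645 m and angle between cassette_green's own x axis and vertical above 1.8 rad and angle between cassette_green's own z axis and vertical below 0.6 rad) or (x of cassette_blue in the frame of feed_rail between -0.0634 and -0.0434 m and z of cassette_blue in the frame of feed_rail between 0.0485 and 0.0645 m and angle between cassette_blue's own x axis and vertical above 1.8 rad and angle between cassette_blue's own z axis and vertical below 0.6 rad)) and ((x of cassette_pink in the frame of feed_rail between -0.0263 and -0.0063 m and z of cassette_pink in the frame of feed_rail between 0.0635 and 0.0795 m and angle between cassette_pink's own x axis and vertical above 1.8 rad and angle between cassette_pink's own z axis and vertical below 0.6 rad) or (x of cassette_yellow in the frame of feed_rail between -0.0263 and -0.0063 m and z of cassette_yellow in the frame of feed_rail between 0.0635 and 0.0795 m and angle between cassette_yellow's own x axis and vertical above 1.8 rad and angle between cassette_yellow's own z axis and vertical below 0.6 rad) or (x of cassette_green in the frame of feed_rail between -0.0263 and -0.0063 m and z of cassette_green in the frame of feed_rail between 0.0635 and 0.0795 m and angle between cassette_green's own x axis and vertical above 1.8 rad and angle between cassette_green's own z axis and vertical below 0.6 rad) or (x of cassette_blue in the frame of feed_rail between -0.0263 and -0.0063 m and z of cassette_blue in the frame of feed_rail between 0.0635 and 0.0795 m and angle between cassette_blue's own x axis and vertical above 1.8 rad and angle between cassette_blue's own z axis and vertical below 0.6 rad)) and ((x of cassette_pink in the frame of feed_rail between 0.0108 and 0.0308 m and z of cassette_pink in the frame of feed_rail between 0.0784 and 0.0944 m and angle between cassette_pink's own x axis and vertical above 1.8 rad and angle between cassette_pink's own z axis and vertical below 0.6 rad) or (x of cassette_yellow in the frame of feed_rail between 0.0108 and 0.0308 m and z of cassette_yellow in the frame of feed_rail between 0.0784 and 0.0944 m and angle between cassette_yellow's own x axis and vertical above 1.8 rad and angle between cassette_yellow's own z axis and vertical below 0.6 rad) or (x of cassette_green in the frame of feed_rail between 0.0108 and 0.0308 m and z of cassette_green in the frame of feed_rail between 0.0784 and 0.0944 m and angle between cassette_green's own x axis and vertical above 1.8 rad and angle between cassette_green's own z axis and vertical below 0.6 rad) or (x of cassette_blue in the frame of feed_rail between 0.0108 and 0.0308 m and z of cassette_blue in the frame of feed_rail between 0.0784 and 0.0944 m and angle between cassette_blue's own x axis and vertical above 1.8 rad and angle between cassette_blue's own z axis and vertical below 0.6 rad)) and linear speed of each of cassette_pink, cassette_yellow, cassette_green, cassette_blue below 0.02 m/s); the robot touches nothing.
It fails at once if a bystander (jar, forceps or amber bottle) is moved by more than 20 mm (distance of any of specimen_jar, forceps, oil_bottle from where it was at the start of the episode above 0.02 m).
It also fails if it takes over 104 s, if anything falls off the work surface, if the arm or the gripper's body presses on something with over 40 N, if the wrist force passes 120 N, or if a joint passes its speed limit or range.

### The arm

A 6-joint arm with a two-finger parallel gripper is mounted at the origin on a cart in front of the work surface, level with it; the furniture and walls round the work are solid. World frame = base frame: x ahead of the robot, y to its left, z up, the work surface at z = 0. Lengths are in m, angles in rad, forces in N, time in s.
With the tool pointing down it reaches from about 0.3 to 0.875 m from the base axis. Payload 6.4 kg.
Tool frame: the origin (TCP) lies midway between the tips of the shut fingers; the grasp point (between the pads) lies 19 mm behind it; z points along the fingers, y is the direction in which the jaws open and shut (so a half turn about z gives the same grasp; the last joint's range is limited). The gripper opens to 85 mm and grips with 20 to 120 N. Pads are 22 mm wide; open, the fingers measure 114 mm over their backs; the gripper's body (76 mm by 85 mm) begins 54 mm behind the grasp point. The pads swing forward as they close: fully open they stand 13 mm farther back than shut.
Start: joints at [-1.35, 0.181, 1.607, -0, 1.354, -0.206], TCP at [0.238, -0.523, 0.231] pointing down, gripper open.
Joint ranges: [-2.99, 2.99], [-0.89, 2.07], [0.3, 2.58], [-1.14, 4.28], [0, 2.63], [-3.12, 3.12]. Speed limits (rad/s): [2.57, 2.57, 3.01, 3.14, 3.14, 3.14].

### API

Orientations are given as a unit quaternion [w, x, y, z].
In Python, from bench import get_obs, camera, hand_in gives the robot as it stands.
- The arm moves only by the tool drive_tool, never from a script. Its argument "deltas" is a list of rows, each a list of 2 entries, a list of its own where there are three numbers: the shift along the world's x, y, z in m, then the turn about the world's z in rad. A call has 1 to 10 rows; each row shifts and turns the pose as measured when the row begins; what a row does not reach is not made up. A row lasts 1/10 s, in which the tool goes at most 50 mm and 8.59 degrees, less where a joint would pass 70% of its speed; a pose out of reach is approached as far as the arm can. A call is refused whole if a number of a shift passes 0.05 or a number of a turn 0.15, either way. A call with a gripper value outside its range is refused whole. "gripper" is the opening, from 0 (shut) to 1 (fully open), set as the call begins (left out, the last holds). The fingers move at their own pace and stop on an object; the grip force is fixed at half the most. Time passes only in rows, so rows that do not move let the fingers close. It gives the time, the measured TCP pose, the force and the opening at its end, in the units of the state.
- get_obs(): the state, without advancing time (a new reading comes with each control period).
- camera(name): name is "scene" or "side" or "wrist"; returns a dict with "frame" (480x640x3 uint8, red, green, blue), "fx", "fy", "cx", "cy" (pixels), "eye" and "attitude" of the camera in the world. Camera axes: x right, y down, z forward; pixel columns grow to the right and rows downward; lengths in m; the calibration is good to about 2 mm. A picture is of the moment at which its call begins. There is no depth.
- hand_in(): hands the job in, once; it reports no verdict.
The state is a dict: "time_s": time; "q": joint angles; "dq": joint speeds; "joint_efforts": joint torques, N m; "eef_pos": TCP position; "eef_rot": TCP orientation; "wrist_force": force on the tool from outside, world axes, zero at the start; "torque": the same for the moment, N m; "opening": opening from 0.0 (shut) to 1.0 (fully open).
Only numpy, scipy, OpenCV 4.12 (cv2) and the standard library are available. Lean on these libraries where they do the work, as an engineer would, in place of code of your own. Each camera call takes 0.05 s, during which the arm holds its last target.

## Working session

There is one attempt and no reset: what is moved stays moved. The work goes in short steps, Python scripts to look and compute and a tool call to move; the robot and the scene stay as the last step left them, time stands still between calls to the robot, and variables do not carry over. Pictures are saved under pics/ and viewed, and the job is handed in when it is done.

Besides the shell and the picture viewer there is one more tool, called as name([rows], argument=value, ...), one row to a line, values as JSON. drive_tool: Moves the arm, as the interface text tells. Its arguments: {"type":"object","properties":{"deltas":{"type":"array","items":{"type":"array"}},"gripper":{"type":"number"}},"required":["deltas"]}

```bash
mkdir -p pics
cat > h.py <<'E'
import numpy as np, cv2
from bench import get_obs, camera, hand_in
from scipy.spatial.transform import Rotation as R
def rot(a):
    a=np.array(a,float)
    return a if a.shape==(3,3) else R.from_quat([a[1],a[2],a[3],a[0]]).as_matrix()
def snap(n,f):
    c=camera(n); cv2.imwrite('pics/'+f,c['frame'][:,:,::-1]); return c
def ray(c,u,v,z):
    d=rot(c['attitude'])@np.array([(u-c['cx'])/c['fx'],(v-c['cy'])/c['fy'],1]); e=np.array(c['eye'])
    return e+d*(z-e[2])/d[2]
def proj(c,p):
    q=rot(c['attitude']).T@(np.array(p)-np.array(c['eye'])); return [c['fx']*q[0]/q[2]+c['cx'],c['fy']*q[1]/q[2]+c['cy']]
E
python3 - <<'E'
from h import *
import pickle
for n in ['scene','side','wrist']:
    c=snap(n,n+'0.png'); pickle.dump(c,open(n+'0.pkl','wb'))
    print(n,c['fx'],c['cx'],c['cy'],c['eye'],c['attitude'])
o=get_obs(); print(o['time_s'],o['eef_pos'],o['eef_rot'],o['opening'])
E
```

```text
scene 504.4660679973262 328.75581386530604 233.36979194176118 [0.14191944 0.61067506 1.00845883] [ 0.10128639 -0.25012057  0.89745265 -0.34894054]
side 494.22459168257745 321.9474862346767 235.95182314470836 [ 0.45632245 -0.86129814  0.71604093] [-0.43224857  0.89717822 -0.08055261  0.04175757]
wrist 334.2749568216957 321.9811552048009 237.69275310668962 [ 0.30934066 -0.4898945   0.37254955] [ 0.12891762  0.83099245 -0.53479255 -0.08263611]
0.15 [ 0.23795334 -0.52301108  0.23061815] [-6.62096748e-04  9.77318954e-01  2.11771632e-01 -6.91210217e-07] 0.999248463548418
```

View pics/scene0.png

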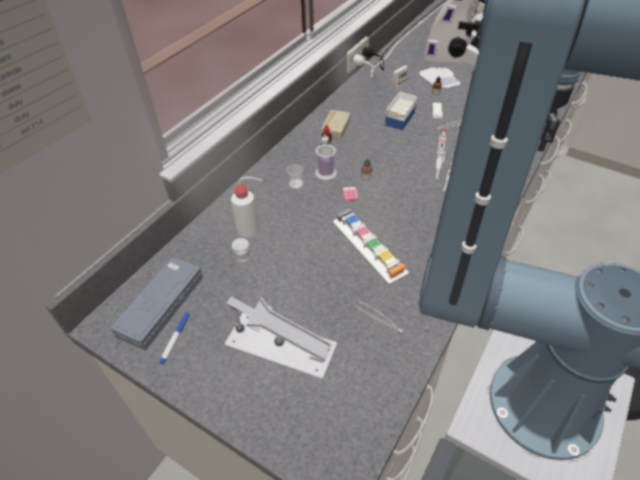

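View pics/side0.png

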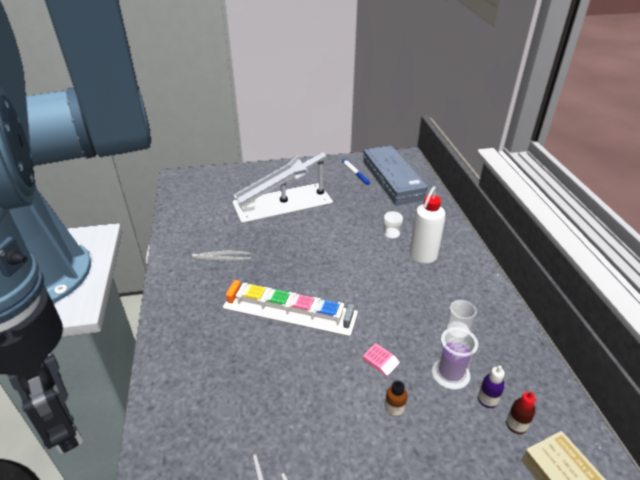

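View pics/wrist0.png

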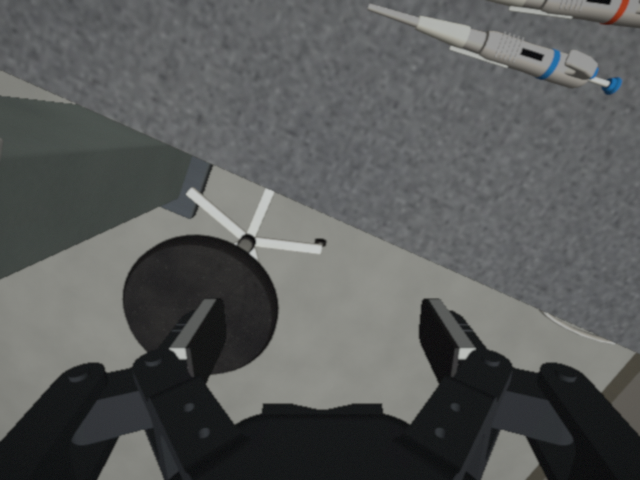

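Run:
```python
import cv2
s=cv2.imread('pics/side0.png'); 
cv2.imwrite('pics/s_tray.png',cv2.resize(s[270:385,210:410],None,fx=4,fy=4,interpolation=2))
cv2.imwrite('pics/s_rail.png',cv2.resize(s[140:225,225:345],None,fx=6,fy=6,interpolation=2))
s=cv2.imread('pics/scene0.png'); 
cv2.imwrite('pics/c_tray.png',cv2.resize(s[180:290,320:420],None,fx=5,fy=5,interpolation=2))
cv2.imwrite('pics/c_rail.png',cv2.resize(s[285:385,215:345],None,fx=6,fy=6,interpolation=2))
```

```text
(no output)
```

View pics/s_tray.png

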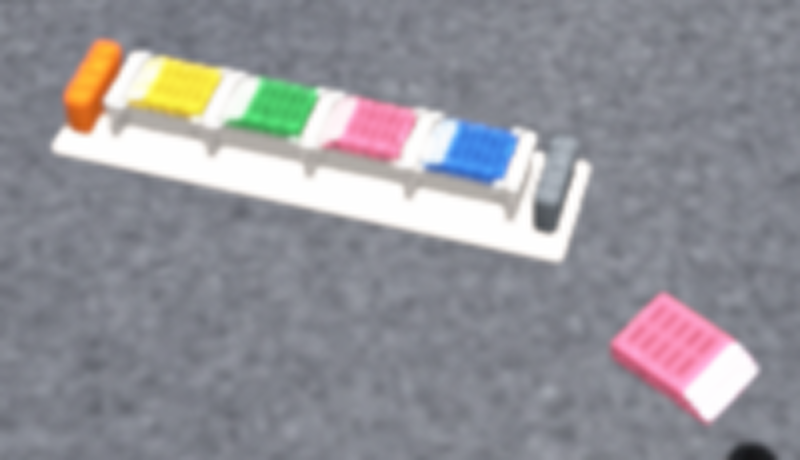

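View pics/s_rail.png

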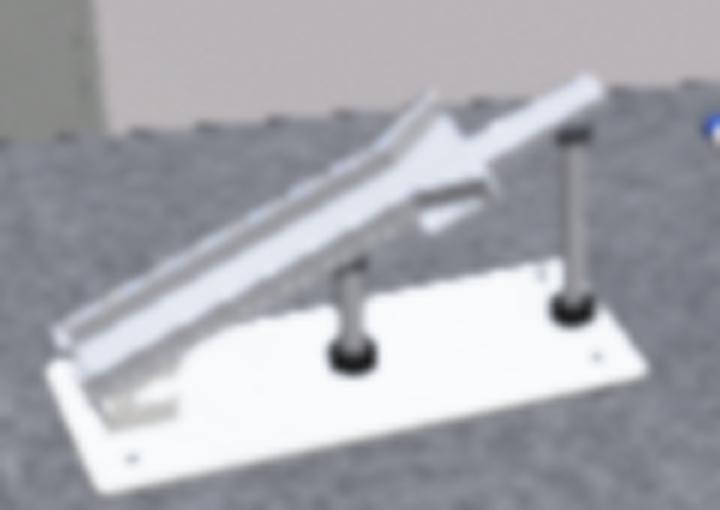

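View pics/c_tray.png

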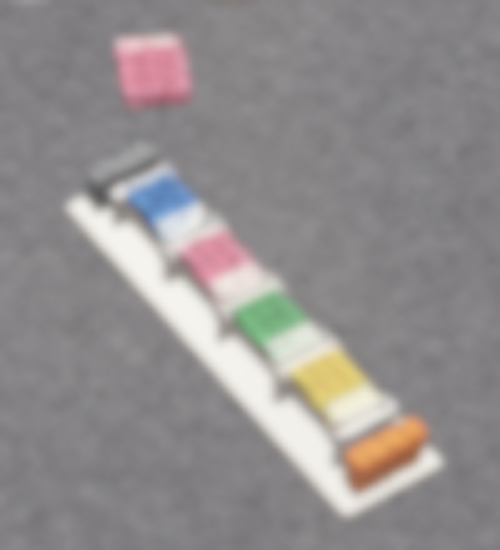

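View pics/c_rail.png

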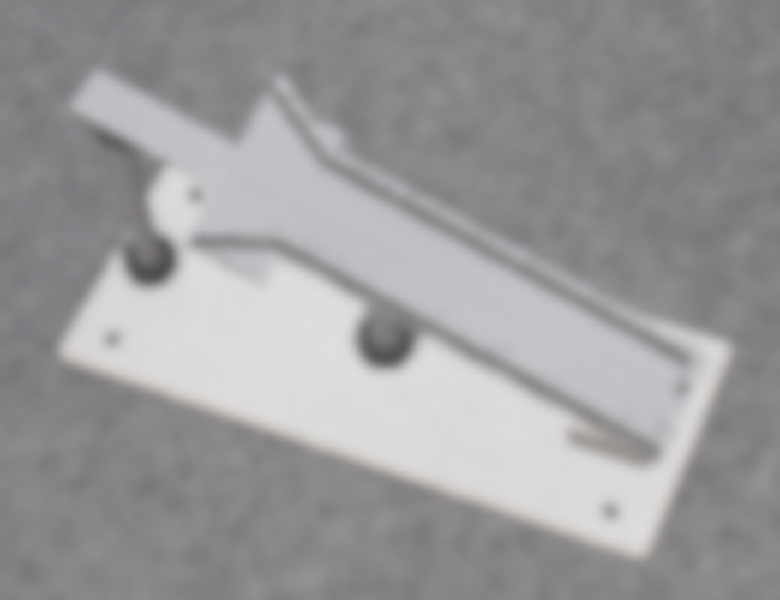

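```bash
cat > fit.py <<'E'
from h import *
import pickle
from scipy.optimize import least_squares
S=pickle.load(open('side0.pkl','rb')); C=pickle.load(open('scene0.pkl','rb'))
def deck(u,y,dz=0): return [-.109+.927*u,y,.034+.375*u+dz]
tray=[(S,(223,307.5),[.128,-.031,.005]),(S,(350,335.5),[-.128,-.031,.005]),(S,(357.5,310.5),[-.128,.031,.005]),
(C,(389.6,283.2),None),(C,(408.4,272),None),(C,(333.6,221),None)]
E
python3 - <<'E'
from fit import *
print('tray side',[ray(S,*p,.005)[:2].round(4) for p in [(223,307.5),(350,335.5),(357.5,310.5)]])
print('tray scene',[ray(C,*p,.005)[:2].round(4) for p in [(389.6,283.2),(408.4,272),(333.6,221)]])
print('rail side',[ray(S,*p,.005)[:2].round(4) for p in [(233,200.8),(242.5,222.2),(333,202),(318.3,183.7)]])
print('rail scene',[ray(C,*p,.005)[:2].round(4) for p in [(322.5,377.8),(337,342.8),(225,344.2)]])
z=.034+.375*.238
print('ridge end',[ray(C,*p,z)[:2].round(4) for p in [(226.7,302.2),(231.2,296.7)]],[ray(S,*p,z)[:2].round(4) for p in [(225+575/6,140+78/6),(225+602/6,140+92/6)]])
for n,p in dict(forceps=(222,256),bottle=(397,410)).items(): print(n,ray(S,*p,.0)[:2].round(3))
E
```

```text
tray side [array([ 0.3907, -0.1704]), array([ 0.6191, -0.2824]), array([ 0.6474, -0.2243])]
tray scene [array([ 0.4115, -0.1084]), array([ 0.3868, -0.1643]), array([ 0.6405, -0.2208])]
rail side [array([0.4254, 0.1963]), array([0.4439, 0.1014]), array([0.6738, 0.1472]), array([0.6522, 0.2379])]
rail scene [array([0.4211, 0.1914]), array([0.4378, 0.1024]), array([0.652 , 0.2357])]
ridge end [array([0.6532, 0.1992]), array([0.654 , 0.1831])] [array([0.6499, 0.1906]), array([0.6586, 0.1774])]
forceps [ 0.392 -0.009]
bottle [ 0.66  -0.442]
```

```bash
cat > fitrun.py <<'E'
from fit import *
T=dict(side=[((223,307.5),[.128,-.031,.005]),((350,335.5),[-.128,-.031,.005]),((357.5,310.5),[-.128,.031,.005])],
scene=[((389.6,283.2),[.128,.031,.005]),((408.4,272),[.128,-.031,.005]),((333.6,221),[-.128,.031,.005])])
Rr=dict(side=[((233,200.8),[-.118,.046,.005]),((242.5,222.2),[-.118,-.046,.005]),((333,202),[.118,-.046,.005]),((318.3,183.7),[.118,.046,.005]),((225+575/6,140+78/6),deck(.238,.009)),((225+602/6,140+92/6),deck(.238,-.009))],
scene=[((322.5,377.8),[-.118,.046,.005]),((337,342.8),[-.118,-.046,.005]),((225,344.2),[.118,.046,.005]),((226.7,302.2),deck(.238,.009)),((231.2,296.7),deck(.238,-.009))])
cams=dict(side=S,scene=C)
def W(q,p):
    c,s=np.cos(q[2]),np.sin(q[2]); return [q[0]+c*p[0]-s*p[1],q[1]+s*p[0]+c*p[1],p[2]]
def run(D,names,x0):
    f=lambda q:np.concatenate([np.subtract(proj(cams[n],W(q,p)),uv) for n in names for uv,p in D[n]])
    r=least_squares(f,x0); return r
if __name__=='__main__':
  for nm,D,x0 in [('tray',T,[.515,-.195,2.73]),('rail',Rr,[.54,.165,.2])]:
    for names in (['side'],['scene'],['side','scene']):
        r=run(D,names,x0); print(nm,names,r.x.round(4),np.degrees(r.x[2]).round(2),r.fun.round(1))
E
python3 fitrun.py
```

```text
tray ['side'] [ 0.5091 -0.2258  2.9563] 169.38 [ -0.9   0.6   3.5 -26.6  -2.5  23.2]
tray ['scene'] [ 0.5239 -0.163   2.964 ] 169.82 [ 17.9 -13.9 -15.6  12.2  -2.1   0.5]
tray ['side', 'scene'] [ 0.5165 -0.1998  2.875 ] 164.73 [  4.8 -13.    5.4 -32.7  -3.1  16.3  24.8 -19.3 -10.1   5.3  10.5  -8.2]
rail ['side'] [0.5478 0.1687 0.196 ] 11.23 [-0.8  1.3 -1.2  0.3 -0.4  0.2  1.   0.1  1.6 -1.9 -0.1 -0.9]
rail ['scene'] [0.5448 0.1692 0.1909] 10.94 [ 0.2  0.4  0.2 -0.2 -0.3  0.4  0.2  0.1 -0.3 -0.9]
rail ['side', 'scene'] [0.5464 0.1688 0.1918] 10.99 [-1.4  1.2 -1.9  0.3 -1.   0.3  0.6  0.2  1.1 -1.8 -0.7 -0.7 -0.3 -0.1
 -0.3 -0.7 -0.7 -0.  -0.3 -0.3 -0.8 -1.3]
```

```bash
python3 - <<'E'
import re
s=open('fitrun.py').read()
l=s.split('\n')
for i,x in enumerate(l):
    if x.startswith('T=') or x.startswith('scene=[((389'):
        l[i]=re.sub(r'(-?)\.031',lambda m:'.031' if m.group(1) else '-.031',x)
open('fitrun.py','w').write('\n'.join(l))
E
python3 fitrun.py
cat > ov.py <<'E'
from fitrun import *
t=run(T,['side','scene'],[.515,-.195,2.73]).x; r=run(Rr,['side','scene'],[.54,.165,.2]).x
def box(x0,x1,y0,y1,z): return [[x0,y0,z],[x1,y0,z],[x1,y1,z],[x0,y1,z]]
TP=[box(-.128,.128,-.031,.031,.005)]+[box(x-.02,x+.02,-.014,.014,.034) for x in (.075,.025,-.025,-.075)]
d=lambda u0,u1,w:[deck(u0,-w),deck(u1,-w),deck(u1,w),deck(u0,w)]
RP=[box(-.118,.118,-.046,.046,.005),d(0,.15,.017),d(.18,.238,.009),d(.15,.178,.017)]
for n,c in cams.items():
    im=cv2.resize(c['frame'][:,:,::-1],None,fx=5,fy=5,interpolation=2)
    for q,P,col in ((t,TP,(0,0,255)),(r,RP,(255,0,255))):
        for b in P: cv2.polylines(im,[(np.array([proj(c,W(q,p)) for p in b])*5+2).astype(int)],True,col,1)
    for q,k in ((t,'t'),(r,'r')):
        a=np.array(proj(c,W(q,[0,0,.05])))*5; x,y=a.astype(int)
        cv2.imwrite(f'pics/ov_{n}_{k}.png',im[max(0,y-290):y+290,max(x-390,0):x+390])
E
python3 ov.py
```

```text
tray ['side'] [ 0.5185 -0.1977  2.6892] 154.08 [-0.5 -0.2  0.4 -0.4  0.1  0.6]
tray ['scene'] [ 0.5135 -0.1927  2.6844] 153.8 [-0.3 -0.1  0.6  0.4 -0.4 -0.4]
tray ['side', 'scene'] [ 0.517  -0.1961  2.6869] 153.95 [-1.2 -0.8 -0.6 -0.9 -0.8  0.2 -0.8 -1.7 -0.  -1.2 -0.9 -1.5]
rail ['side'] [0.5478 0.1687 0.196 ] 11.23 [-0.8  1.3 -1.2  0.3 -0.4  0.2  1.   0.1  1.6 -1.9 -0.1 -0.9]
rail ['scene'] [0.5448 0.1692 0.1909] 10.94 [ 0.2  0.4  0.2 -0.2 -0.3  0.4  0.2  0.1 -0.3 -0.9]
rail ['side', 'scene'] [0.5464 0.1688 0.1918] 10.99 [-1.4  1.2 -1.9  0.3 -1.   0.3  0.6  0.2  1.1 -1.8 -0.7 -0.7 -0.3 -0.1
 -0.3 -0.7 -0.7 -0.  -0.3 -0.3 -0.8 -1.3]
```

View pics/ov_side_t.png

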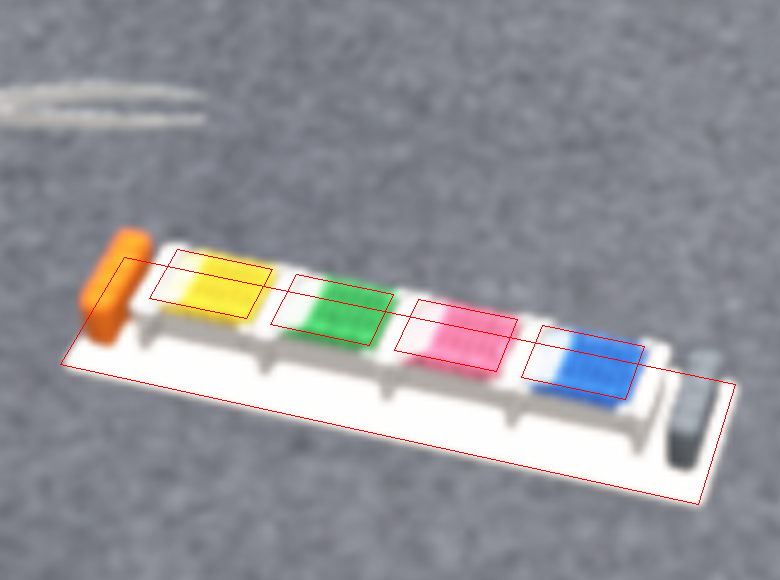

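View pics/ov_side_r.png

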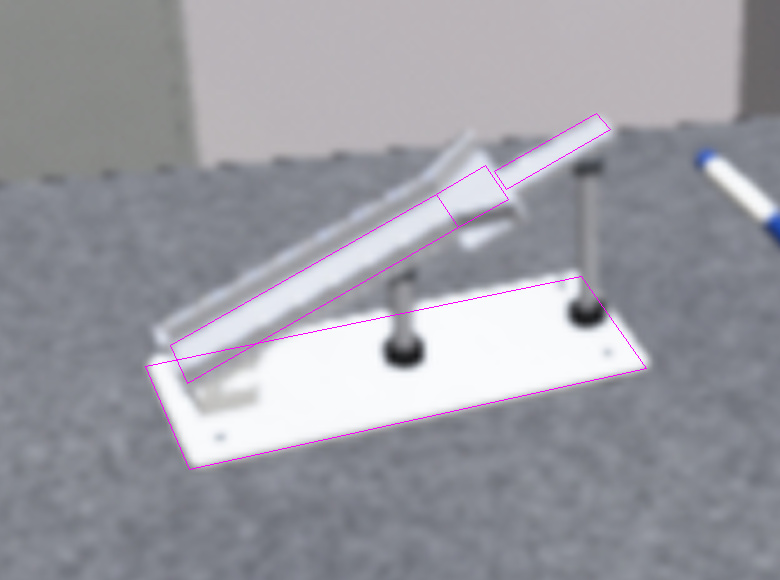

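View pics/ov_scene_t.png

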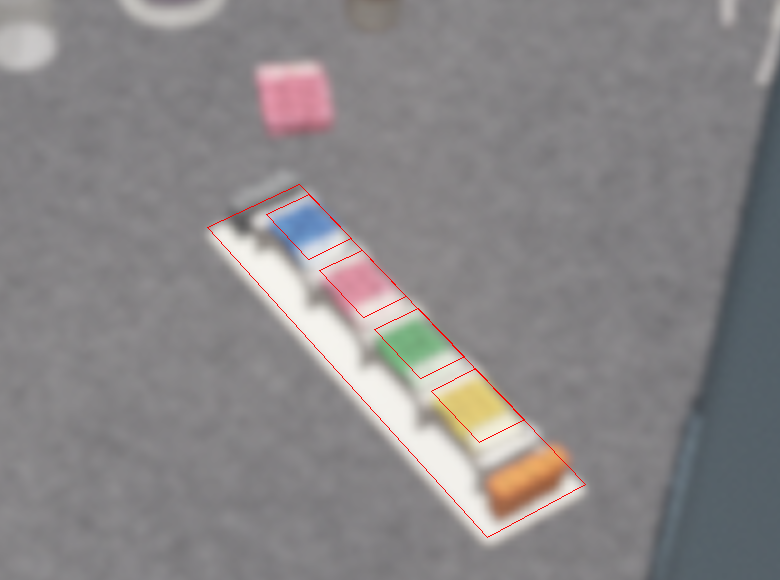

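View pics/ov_scene_r.png

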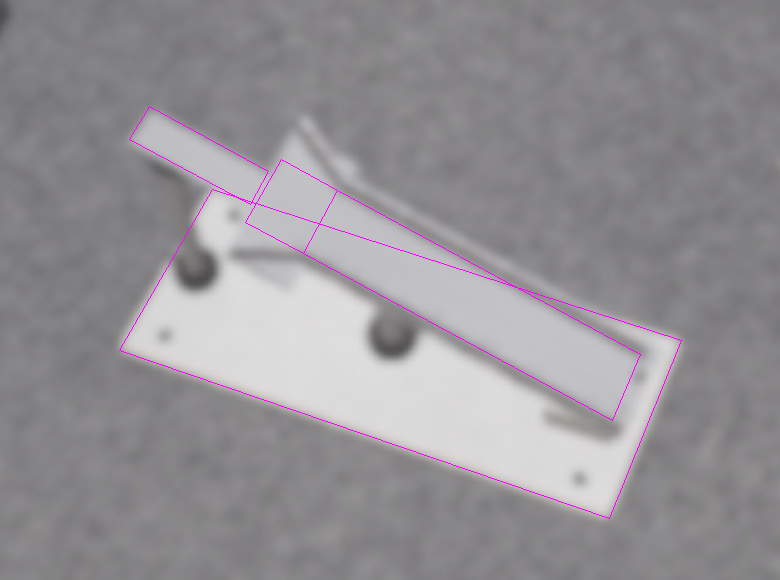

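Run:
```python
from fitrun import *
t=run(T,['side','scene'],[.515,-.195,2.73]).x; r=run(Rr,['side','scene'],[.54,.165,.2]).x
for x in (.075,.025,-.025,-.075): print(np.round(W(t,[x,0,.026]),4))
print('load',np.round(W(r,deck(.205,0)),4), t,r)
```

```text
[ 0.4497 -0.1632  0.026 ]
[ 0.4946 -0.1851  0.026 ]
[ 0.5395 -0.2071  0.026 ]
[ 0.5844 -0.2291  0.026 ]
load [0.6259 0.1843 0.1109] [ 0.51703666 -0.19612742  2.68694271] [0.546361   0.16884694 0.19179764]
```

drive_tool([
  [[0,0.05,0],-0.15],
  [[0.02,0.045,0],-0.15],
  [[0.03,0.045,0],-0.15],
  [[0.03,0.045,0],-0.15],
  [[0.03,0.04,0],-0.15],
  [[0.03,0.03,0],-0.13],
], gripper=1.0)

```text
time_s: 0.75
eef_pos: [0.3624, -0.2841, 0.2261]
eef_rot: [-0.004, 0.978, -0.209, -0.0]
wrist_force: [1.1, -0.7, 0.5]
opening: 0.999
```

drive_tool([
  [[0.03,0.045,-0.01],-0.03],
  [[0.03,0.045,-0.01],0],
  [[0.025,0.03,-0.01],0],
  [[0,0,0],0],
])

```text
time_s: 1.15
eef_pos: [0.4446, -0.1662, 0.1978]
eef_rot: [-0.004, 0.975, -0.224, 0.001]
wrist_force: [-0.2, 0.1, 0.4]
opening: 0.998
```

Run:
```python
from h import *
import pickle
c=snap('wrist','w1.png'); pickle.dump(c,open('w1.pkl','wb'))
o=get_obs(); print(o['time_s'],o['eef_pos'],o['eef_rot']); pickle.dump(o,open('o1.pkl','wb'))
```

```text
1.2 [ 0.44391704 -0.1678167   0.19830921] [-3.21344462e-03  9.74494551e-01 -2.24386116e-01  9.56470086e-04]
```

View pics/w1.png

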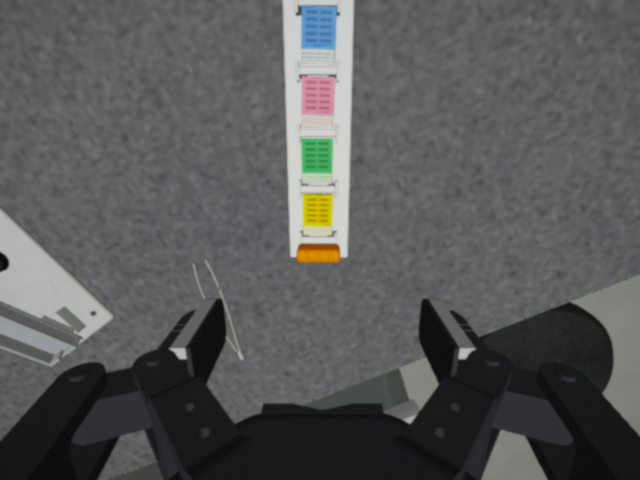

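```bash
cat > wfit.py <<'E'
from h import *
import pickle,sys
from scipy.optimize import least_squares
def W(q,p):
    c,s=np.cos(q[2]),np.sin(q[2]); return [q[0]+c*p[0]-s*p[1],q[1]+s*p[0]+c*p[1],p[2]]
def wfit(c):
    hsv=cv2.cvtColor(c['frame'],cv2.COLOR_RGB2HSV); H,Sx,V=[hsv[...,i].astype(int) for i in range(3)]
    out=[]
    for n,(lo,hi),x in (('yellow',(22,33),.075),('green',(55,80),.025),('pink',(160,179),-.025),('blue',(100,115),-.075)):
        m=((H>=lo)&(H<=hi)&(Sx>70)&(V>110)).astype(np.uint8); m[:,:200]=0; m[:,440:]=0
        k,l,st,ce=cv2.connectedComponentsWithStats(m)
        if k<2: continue
        i=1+np.argmax(st[1:,4]); 
        if st[i,4]<300: continue
        ys,xs=np.where(l==i); b=st[i]; out.append((n,x,ce[i],b)); print(n,ce[i].round(1),b)
    f=lambda q:np.concatenate([np.subtract(proj(c,W(q,[x-.0045,0,.034])),ce) for n,x,ce,b in out])
    r=least_squares(f,[.517,-.196,2.687]); print('pose',r.x.round(4),r.fun.round(2)); return r.x
if __name__=='__main__':
    c=pickle.load(open(sys.argv[1],'rb')); q=wfit(c)
    print('foot',[ray(c,*p,.005)[:2].round(4) for p in [(291,257),(348,257)]],np.round([W(q,[.128,s*.031,0])[:2] for s in(1,-1)],4))
    for x in (.075,.025,-.025,-.075): print(np.round(W(q,[x,0,.026]),4))
E
python3 wfit.py w1.pkl
```

```text
yellow [317.2 209.6] [303 193  30  34 972]
green [316.5 155.5] [ 301  139   31   34 1023]
pink [317.4  95.1] [ 301   76   32   38 1078]
blue [318.4  26.6] [ 301    6   36   43 1468]
pose [ 0.5179 -0.1948  2.678 ] [-0.53  0.62  0.65 -0.17  0.19 -0.57 -0.31  0.19]
foot [array([ 0.4153, -0.1125]), array([ 0.3888, -0.1674])] [[ 0.3896 -0.1653]
 [ 0.4173 -0.1099]]
[ 0.4509 -0.1613  0.026 ]
[ 0.4956 -0.1836  0.026 ]
[ 0.5403 -0.206   0.026 ]
[ 0.585  -0.2284  0.026 ]
```

drive_tool([
  [[0.006,0.006,-0.02],-0.005],
  [[0,0,-0.04],0],
  [[0,0,-0.03],0],
  [[0,0,0],0],
  [[0,0,0],0],
])

```text
time_s: 1.7
eef_pos: [0.4499, -0.1662, 0.1088]
eef_rot: [-0.001, 0.974, -0.228, 0.003]
wrist_force: [-0.0, 0.9, -0.1]
opening: 1.001
```

```bash
python3 - <<'E'
from h import *
import pickle
c=snap('wrist','w2.png'); pickle.dump(c,open('w2.pkl','wb'))
o=get_obs(); print(o['time_s'],o['eef_pos'],o['eef_rot'],c['eye'])
E
python3 wfit.py w2.pkl
```

```text
1.75 [ 0.44987016 -0.16615547  0.10892819] [-0.00118316  0.97371275 -0.22775537  0.00309382] [ 0.5192749  -0.1994713   0.25129021]
yellow [317.5 245.4] [ 298  224   41   44 1756]
green [315.8 172.8] [ 294  150   44   47 2002]
pink [316.3  89.4] [ 293   62   48   55 2270]
blue [317.   10.8] [ 293    0   49   23 1100]
pose [ 0.5147 -0.193   2.6782] [ -0.8    6.27   0.89   5.86   0.29   5.44  -0.41 -13.11]
foot [array([ 0.4476, -0.1363]), array([ 0.4278, -0.1765])] [[ 0.3864 -0.1635]
 [ 0.4141 -0.108 ]]
[ 0.4476 -0.1594  0.026 ]
[ 0.4923 -0.1818  0.026 ]
[ 0.5371 -0.2041  0.026 ]
[ 0.5818 -0.2265  0.026 ]
```

View pics/w2.png

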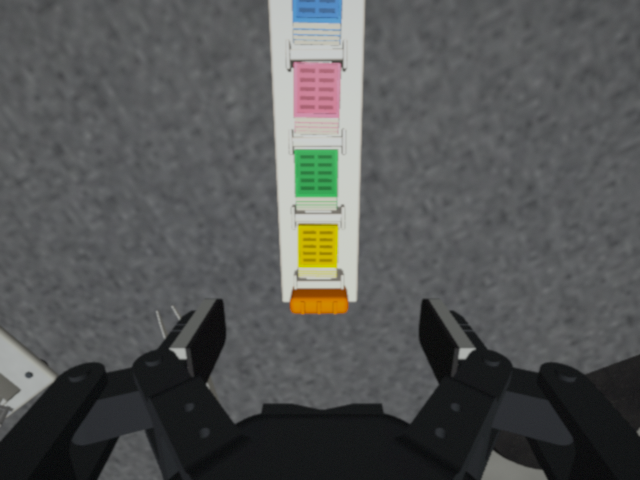

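```bash
sed -i "s/if st\[i,4\]<300/if st[i,4]<300 or st[i,1]<=0/" wfit.py; python3 wfit.py w2.pkl | grep -v foot
python3 - <<'E'
from h import *
import pickle
for f,pts in (('w1.pkl',[(317.2,209.6),(316.5,155.5),(317.4,95.1)]),('w2.pkl',[(317.5,245.4),(315.8,172.8),(316.3,89.4)])):
    c=pickle.load(open(f,'rb'))
    for p in pts:
        g=ray(c,*p,.034)[:2]; print(f,(g+.0045*np.array([np.cos(2.68),np.sin(2.68)])).round(4))
E
```

```text
yellow [317.5 245.4] [ 298  224   41   44 1756]
green [315.8 172.8] [ 294  150   44   47 2002]
pink [316.3  89.4] [ 293   62   48   55 2270]
pose [ 0.518  -0.1944  2.6849] [-0.42  1.29  0.79  0.17 -0.37 -1.13]
 [ 0.4168 -0.1101]]
[ 0.4507 -0.1613  0.026 ]
[ 0.4956 -0.1834  0.026 ]
[ 0.5405 -0.2054  0.026 ]
[ 0.5854 -0.2275  0.026 ]
w1.pkl [ 0.4512 -0.162 ]
w1.pkl [ 0.4957 -0.1831]
w1.pkl [ 0.5399 -0.2057]
w2.pkl [ 0.4515 -0.162 ]
w2.pkl [ 0.4959 -0.183 ]
w2.pkl [ 0.5398 -0.2053]
```

drive_tool([
  [[0.001,0.005,-0.02],0],
  [[0.0,0.001,-0.03],0],
  [[0,0,0],0],
  [[0,0,0],0],
])

```text
time_s: 2.15
eef_pos: [0.4555, -0.1654, 0.0661]
eef_rot: [0.001, 0.973, -0.229, 0.009]
wrist_force: [0.2, 0.6, -0.0]
opening: 1.002
```

drive_tool([
  [[0,0,0],0],
  [[0,0,0],0],
])

```text
time_s: 2.35
eef_pos: [0.4574, -0.167, 0.0696]
eef_rot: [0.002, 0.973, -0.229, 0.012]
wrist_force: [0.5, -0.4, 0.2]
opening: 0.999
```

Run:
```python
from h import *
o=get_obs(); print(o['time_s'],o['eef_pos'],o['eef_rot'],o['q'],o['dq']); print(rot(o['eef_rot']).round(4), o['wrist_force'])
```

```text
2.35 [ 0.45735574 -0.16696568  0.06961769] [ 0.00233362  0.97334096 -0.22905822  0.01158735] [-0.59706478  0.1901583   1.96533314  0.00479296  0.96279561  1.43329254] [-0.00297643 -0.0207618  -0.01082651  0.0015404   0.01611267 -0.0005436 ]
[[ 8.948e-01 -4.460e-01  2.150e-02]
 [-4.458e-01 -8.951e-01 -9.900e-03]
 [ 2.360e-02 -8.000e-04 -9.997e-01]] [ 0.45613602 -0.44254771  0.23247669]
```

drive_tool([
  [[0,0,0],0],
  [[0,0,0],0],
  [[0,0,0],0],
  [[0,0,0],0],
])

```text
time_s: 2.75
eef_pos: [0.4589, -0.1681, 0.0724]
eef_rot: [0.003, 0.973, -0.229, 0.014]
wrist_force: [0.5, 0.5, -0.5]
opening: 1.0
```

```bash
cat > st.py <<'E'
from h import *
o=get_obs(); print(o['time_s'],o['eef_pos'].round(4),'yaw',np.degrees(2*np.arctan2(o['eef_rot'][2],o['eef_rot'][1])).round(2),'z',rot(o['eef_rot'])[:,2].round(4),'q',o['q'].round(4),'dq',o['dq'].round(3),'F',o['wrist_force'].round(1),'tau',o['joint_efforts'].round(1),o['opening'])
E
python3 st.py; python3 -c "
from h import *
camera('wrist');camera('wrist')"; python3 st.py
```

```text
2.75 [ 0.4589 -0.1681  0.0724] yaw -26.48 z [ 0.0254 -0.0125 -0.9996] q [-0.5971  0.186   1.9633  0.0048  0.9643  1.4332] dq [-0.    -0.005  0.002 -0.002  0.002  0.001] F [ 0.5  0.5 -0.5] tau [ -0.  -37.7 -28.1   0.   -0.1  -0. ] 1.0001471480911026
2.85 [ 0.4588 -0.168   0.0722] yaw -26.48 z [ 0.0251 -0.0124 -0.9996] q [-0.5971  0.1862  1.9634  0.0048  0.9642  1.4332] dq [ 0.001  0.003  0.001 -0.001 -0.001 -0.001] F [ 0.6 -0.2 -1. ] tau [  0.  -37.7 -28.1   0.   -0.1  -0. ] 1.0019930289387766
```

drive_tool([
  [[-0.008,0.006,-0.008],0],
  [[-0.002,0.001,-0.008],0],
  [[0,0,-0.008],0],
  [[0,0,-0.008],0],
  [[0,0,0],0],
  [[0,0,0],0],
])

```text
time_s: 3.45
eef_pos: [0.4464, -0.1593, 0.0358]
eef_rot: [0.003, 0.973, -0.229, 0.012]
wrist_force: [0.5, -1.0, -0.2]
opening: 1.002
```

```bash
python3 st.py
```

```text
3.45 [ 0.4464 -0.1593  0.0358] yaw -26.47 z [ 0.0222 -0.0104 -0.9997] q [-0.5966  0.2296  2.0082  0.005   0.8796  1.4331] dq [-0.001  0.016  0.006  0.    -0.005 -0.001] F [ 0.5 -1.  -0.2] tau [  0.  -37.1 -25.2   0.   -0.1  -0. ] 1.0022262231300598
```

drive_tool([
  [[0.004,-0.002,-0.006],0],
  [[0.001,-0.001,-0.007],0],
  [[0,0,0],0],
  [[0,0,0],0],
])

```text
time_s: 3.85
eef_pos: [0.4527, -0.1632, 0.022]
eef_rot: [0.003, 0.973, -0.229, 0.013]
wrist_force: [-0.5, -0.3, -0.2]
opening: 1.004
```

```bash
python3 -c "
from h import *
snap('wrist','w3.png')"; python3 st.py
```

```text
3.9 [ 0.4526 -0.1631  0.022 ] yaw -26.48 z [ 0.0232 -0.0111 -0.9997] q [-0.596   0.2708  1.994   0.0051  0.8514  1.4337] dq [ 0.    -0.007  0.005 -0.001  0.004 -0.   ] F [-0.3  0.1 -0.4] tau [  0.1 -38.8 -25.1   0.   -0.1   0. ] 1.003184728457836
```

View pics/w3.png

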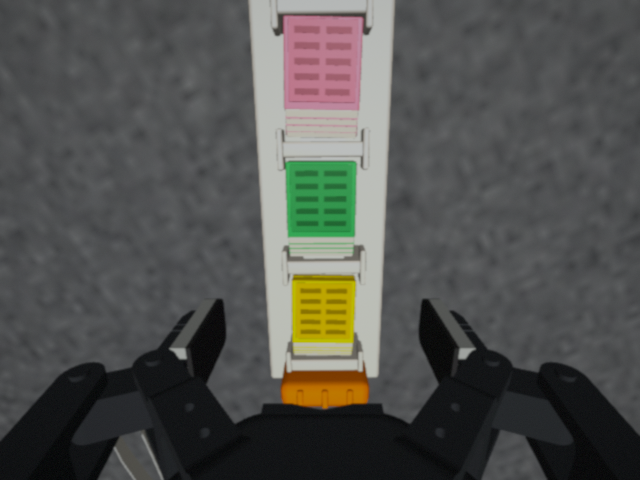

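drive_tool([
  [[-0.002,0.001,-0.006],0],
  [[0,0,-0.006],0],
  [[0,0,0],0],
  [[0,0,0],0],
])

```text
time_s: 4.3
eef_pos: [0.4503, -0.162, 0.0092]
eef_rot: [0.003, 0.973, -0.229, 0.013]
wrist_force: [1.0, -0.9, 0.3]
opening: 1.0
```

```bash
python3 st.py
```

```text
4.3 [ 0.4503 -0.162   0.0092] yaw -26.48 z [ 0.0234 -0.0112 -0.9997] q [-0.5966  0.2932  2.0019  0.0053  0.8209  1.4327] dq [-0.001  0.007  0.004  0.001 -0.005 -0.001] F [ 1.  -0.9  0.3] tau [  0.  -38.8 -23.8   0.   -0.1  -0. ] 1.00002580459404
```

Position good; close (after a 1 mm lift).

drive_tool([
  [[0,0,0.002],0],
  [[0,0,0],0],
  [[0,0,0],0],
  [[0,0,0],0],
  [[0,0,0],0],
  [[0,0,0],0],
], gripper=0.0)

```text
time_s: 4.9
eef_pos: [0.4509, -0.1623, 0.0121]
eef_rot: [0.003, 0.973, -0.229, 0.013]
wrist_force: [0.0, -0.2, -1.7]
opening: 0.312
```

```bash
python3 st.py;  python3 -c "
from h import *
snap('wrist','w4.png')"
```

```text
4.9 [ 0.4509 -0.1623  0.0121] yaw -26.47 z [ 0.0247 -0.0121 -0.9996] q [-0.5966  0.2874  2.0011  0.0053  0.8259  1.4328] dq [ 0.001 -0.004 -0.001 -0.001 -0.     0.002] F [ 0.  -0.2 -1.7] tau [ -0.  -39.1 -24.4   0.   -0.1  -0. ] 0.3118367902647419
```

View pics/w4.png

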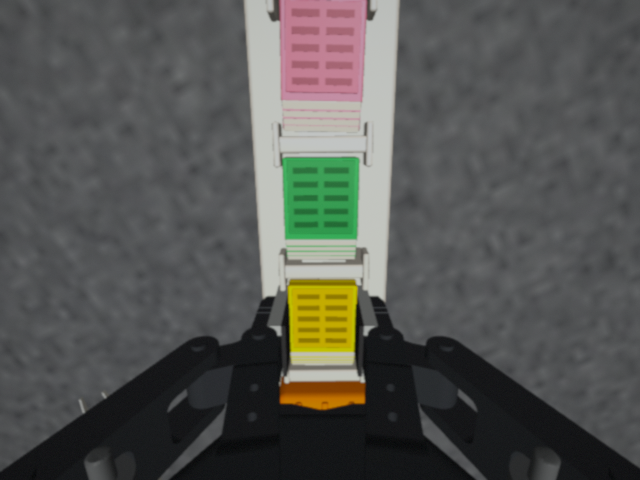

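drive_tool([
  [[0,0,0.01],0],
  [[0,0,0.015],0],
  [[0,0,0.03],0],
  [[0,0,0.04],0],
  [[0,0,0.04],0],
  [[0,0,0.03],0],
  [[0,0,0.01],0],
  [[0,0,0],0],
])

```text
time_s: 5.75
eef_pos: [0.4482, -0.1605, 0.1963]
eef_rot: [0.003, 0.973, -0.229, 0.013]
wrist_force: [0.5, -0.0, -0.4]
opening: 0.31
```

```bash
python3 st.py;  python3 -c "
from h import *
snap('wrist','w5.png')"
```

```text
5.75 [ 0.4482 -0.1605  0.1963] yaw -26.47 z [ 0.0231 -0.011  -0.9997] q [-0.5966 -0.0276  1.9039  0.0041  1.2399  1.435 ] dq [-0.002 -0.01   0.006  0.    -0.001  0.003] F [ 0.5 -0.  -0.4] tau [  0.1 -33.6 -34.8   0.    0.2   0. ] 0.30970898012395653
```

View pics/w5.png

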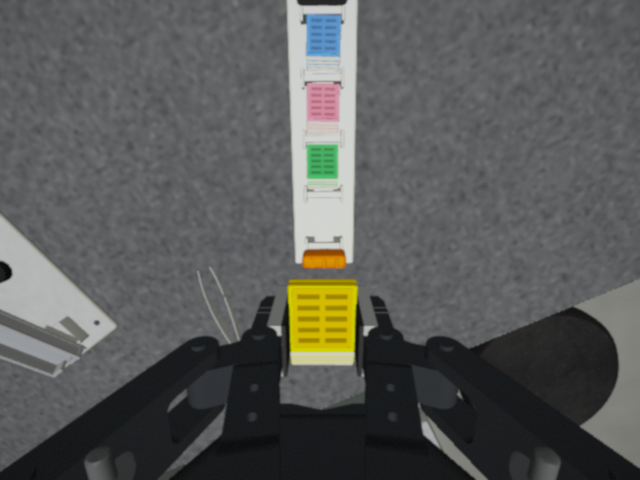

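Run:
```python
from fit import *
for n,p in dict(bottle=(425,260),cup=(392,237),box=(400,200),pen=(352,172)).items(): print(n,ray(S,*p,.0)[:2].round(3))
for n,p in dict(bottle=(246,236),cup=(240,260)).items(): print(n,ray(C,*p,.0)[:2].round(3))
```

```text
bottle [ 0.83 -0.1 ]
cup [ 0.782 -0.01 ]
box [0.846 0.133]
pen [0.756 0.289]
bottle [ 0.817 -0.055]
cup [0.779 0.02 ]
```

drive_tool([
  [[0.005,0.03,0.01],0.05],
  [[0.015,0.045,0.01],0.1],
  [[0.02,0.045,0],0.1],
  [[0.02,0.045,0],0.1],
  [[0.02,0.045,0],0.1],
  [[0.02,0.045,0],0.1],
  [[0.02,0.035,0],0.08],
  [[0.02,0.02,0],0.02],
  [[0.01,0.01,0],0],
  [[0,0,0],0],
])

```text
time_s: 6.8
eef_pos: [0.5895, 0.173, 0.1915]
eef_rot: [-0.002, 0.994, 0.105, -0.005]
wrist_force: [-0.9, -0.3, -1.6]
opening: 0.313
```

```bash
python3 st.py
```

```text
6.8 [0.5895 0.173  0.1915] yaw 12.09 z [-0.0101  0.0021 -0.9999] q [0.0909 0.3091 1.5334 0.0031 1.309  1.4498] dq [ 0.007  0.027  0.03  -0.01  -0.002 -0.01 ] F [-0.9 -0.3 -1.6] tau [  0.6 -50.4 -35.3   0.1  -0.    0.1] 0.3131622811779017
```

drive_tool([
  [[0.015,0.005,0],-0.015],
  [[0.015,0.005,0],-0.004],
  [[0.005,0.001,0],0],
  [[0,0,0],0],
  [[0,0,0],0],
])

```text
time_s: 7.3
eef_pos: [0.6189, 0.1813, 0.1814]
eef_rot: [-0.001, 0.995, 0.095, -0.014]
wrist_force: [-0.4, 0.3, -0.2]
opening: 0.317
```

```bash
python3 st.py;python3 -c "
from h import *
import pickle
for n in ('wrist','side','scene'):
  c=snap(n,n+'6.png'); pickle.dump(c,open(n+'6.pkl','wb'))
import cv2
s=cv2.imread('pics/side6.png'); cv2.imwrite('pics/side6c.png',cv2.resize(s[60:230,220:420],None,fx=4,fy=3.5*4/3.5,interpolation=2)[:600])
s=cv2.imread('pics/scene6.png'); cv2.imwrite('pics/scene6c.png',cv2.resize(s[240:385,195:395],None,fx=4,fy=4,interpolation=2))
"
```

```text
7.3 [0.6189 0.1813 0.1814] yaw 10.91 z [-2.740e-02 -5.000e-04 -9.996e-01] q [0.1002 0.3952 1.4415 0.0023 1.3323 1.4801] dq [-0.008  0.005  0.014 -0.001 -0.002 -0.003] F [-0.4  0.3 -0.2] tau [  0.  -54.1 -34.7   0.    0.1   0. ] 0.31704458199110447
```

View pics/wrist6.png

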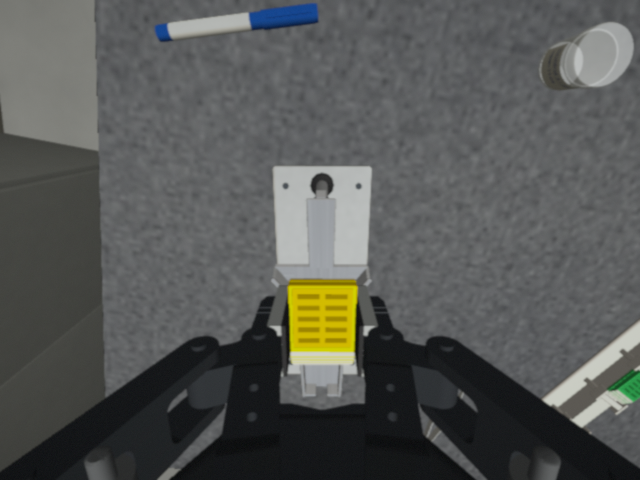

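View pics/side6c.png

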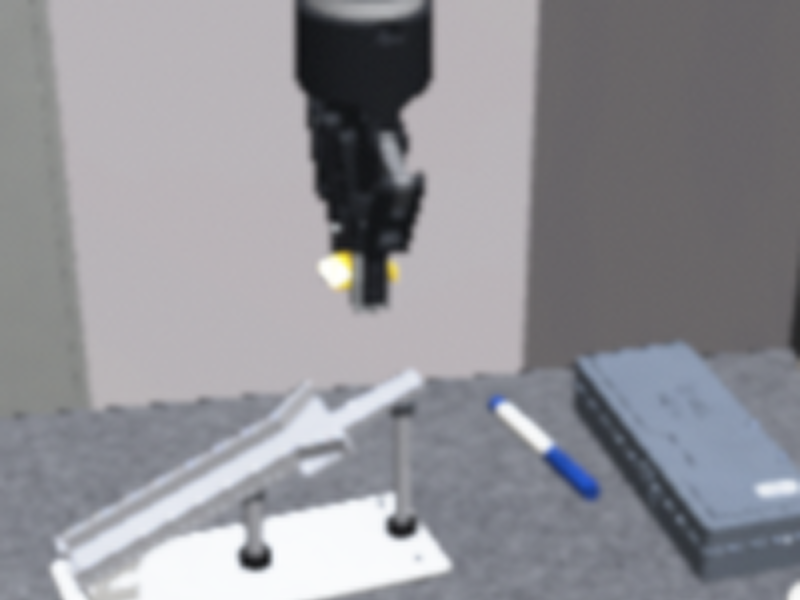

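View pics/scene6c.png

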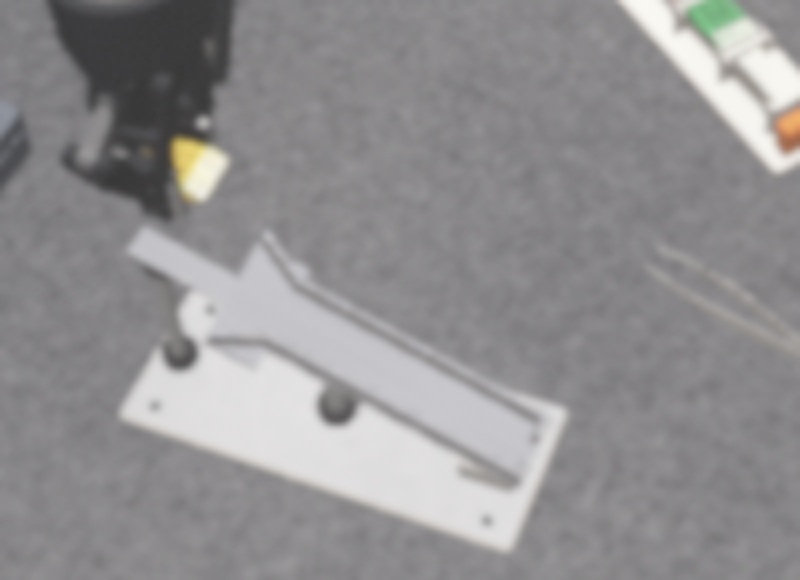

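Run:
```python
from fitrun import *
c=pickle.load(open('wrist6.pkl','rb')); r=[0.546361,0.16884694,0.19179764]
print(ray(c,307,198,.123),ray(c,335,198,.123),W(r,deck(.238,.009)),W(r,deck(.238,-.009)))
print([ray(c,*p,.005)[:2].round(4) for p in((273,167),(371,167))],[np.round(W(r,[.118,s*.046,0])[:2],4) for s in(1,-1)])
# cassette top uphill edge in hand and bottom
o=get_obs(); Rr_=rot(o['eef_rot'])
print('uphill top edge at z~.2', ray(c,322,281,o['eef_pos'][2]+.023), 'white lower',ray(c,322,364,o['eef_pos'][2]+.018))
print(c['eye'])
```

```text
[0.65513261 0.1983841  0.123     ] [0.65834226 0.18180904 0.123     ] [np.float64(0.654224515683481), np.float64(0.19896048944870257), 0.12325] [np.float64(0.6576557455049297), np.float64(0.18129055277896886), 0.12325]
[array([0.6515, 0.2354]), array([0.6689, 0.1456])] [array([0.6534, 0.2365]), array([0.671 , 0.1462])]
uphill top edge at z~.2 [0.64273614 0.18657053 0.20521525] white lower [0.60042534 0.17841355 0.20021525]
[0.69968553 0.1972737  0.32124425]
```

drive_tool([
  [[0.005,0.002,-0.01],0],
  [[0,0,-0.015],0],
  [[0,0,-0.015],0],
  [[0,0,-0.01],0],
  [[0,0,-0.005],0],
  [[0,0,0],0],
  [[0,0,0],0],
])

```text
time_s: 8.15
eef_pos: [0.6229, 0.1835, 0.121]
eef_rot: [-0.001, 0.995, 0.095, -0.014]
wrist_force: [-0.4, -0.1, 0.6]
opening: 0.312
```

```bash
python3 st.py
```

```text
8.15 [0.6229 0.1835 0.121 ] yaw 10.92 z [-2.830e-02 -6.000e-04 -9.996e-01] q [0.1029 0.4687 1.4695 0.0025 1.2317 1.4823] dq [ 0.001  0.008  0.003  0.001 -0.005  0.001] F [-0.4 -0.1  0.6] tau [ -0.  -55.4 -32.1   0.    0.1  -0. ] 0.31217365679806325
```

drive_tool([
  [[0.001,0,-0.006],0],
  [[0,0,-0.004],0],
  [[0,0,-0.001],0],
  [[0,0,0],0],
  [[0,0,0],0],
])

```text
time_s: 8.65
eef_pos: [0.6251, 0.1837, 0.1108]
eef_rot: [-0.001, 0.995, 0.095, -0.013]
wrist_force: [-1.1, -0.5, -0.1]
opening: 0.313
```

```bash
python3 st.py; python3 -c "
from h import *
for n in ('wrist','side'):
  c=snap(n,n+'7.png')
import cv2
s=cv2.imread('pics/side7.png'); cv2.imwrite('pics/side7c.png',cv2.resize(s[90:190,260:380],None,fx=6,fy=6,interpolation=2))
"
```

```text
8.65 [0.6251 0.1837 0.1108] yaw 10.92 z [-2.530e-02 -3.000e-04 -9.997e-01] q [0.1028 0.4832 1.4712 0.0025 1.2123 1.482 ] dq [-0.002 -0.    -0.    -0.001 -0.     0.002] F [-1.1 -0.5 -0.1] tau [ -0.  -56.3 -32.2   0.    0.1  -0. ] 0.31295114625284925
```

View pics/side7c.png

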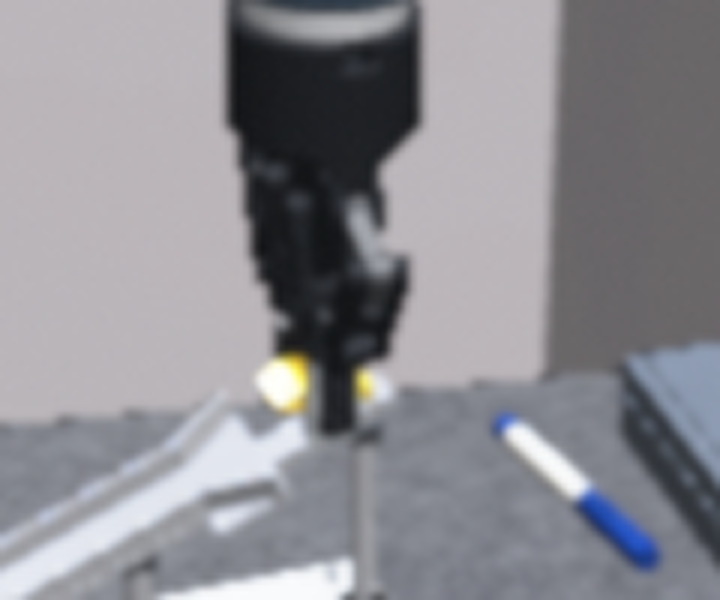

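View pics/wrist7.png

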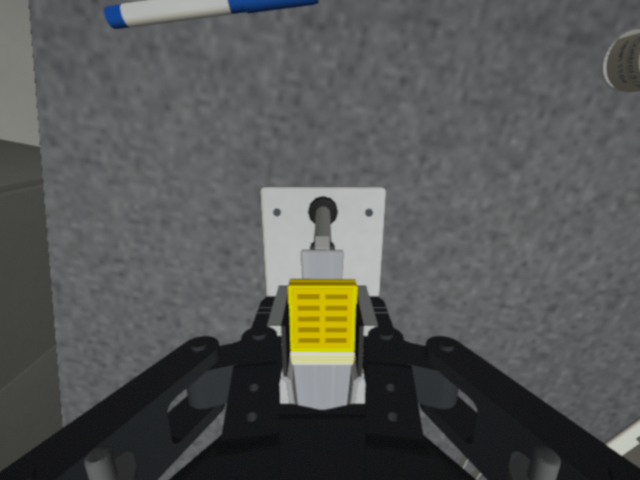

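drive_tool([
  [[0,0,-0.003],0],
  [[0,0,-0.001],0],
  [[0,0,0],0],
])

```text
time_s: 9.05
eef_pos: [0.6254, 0.1837, 0.1069]
eef_rot: [-0.001, 0.995, 0.095, -0.012]
wrist_force: [0.1, -0.2, 0.8]
opening: 0.316
```

```bash
python3 st.py
```

```text
9.05 [0.6254 0.1837 0.1069] yaw 10.92 z [-2.440e-02 -1.000e-04 -9.997e-01] q [0.1028 0.4877 1.4732 0.0025 1.205  1.482 ] dq [-0.002  0.001 -0.    -0.001 -0.001  0.   ] F [ 0.1 -0.2  0.8] tau [  0.  -56.5 -32.2   0.    0.1  -0. ] 0.3156892252896978
```

Near contact; release.

drive_tool([
  [[0,0,0],0],
  [[0,0,0],0],
  [[0,0,0],0],
  [[0,0,0],0],
  [[0,0,0],0],
  [[0,0,0],0],
], gripper=0.7)

```text
time_s: 9.65
eef_pos: [0.6255, 0.1837, 0.1072]
eef_rot: [-0.001, 0.995, 0.095, -0.012]
wrist_force: [-0.1, 0.2, 0.4]
opening: 0.701
```

```bash
python3 st.py; python3 -c "
from h import *
for n in ('wrist','side'):
  c=snap(n,n+'8.png')
import cv2
s=cv2.imread('pics/side8.png'); cv2.imwrite('pics/side8c.png',cv2.resize(s[110:230,220:360],None,fx=5,fy=5,interpolation=2))
"
```

```text
9.65 [0.6255 0.1837 0.1072] yaw 10.92 z [-2.400e-02 -1.000e-04 -9.997e-01] q [0.1028 0.4875 1.473  0.0025 1.205  1.482 ] dq [-0.001  0.001 -0.001 -0.001  0.001  0.001] F [-0.1  0.2  0.4] tau [  0.  -56.4 -32.1   0.    0.1   0. ] 0.7006797590415905
```

View pics/side8c.png

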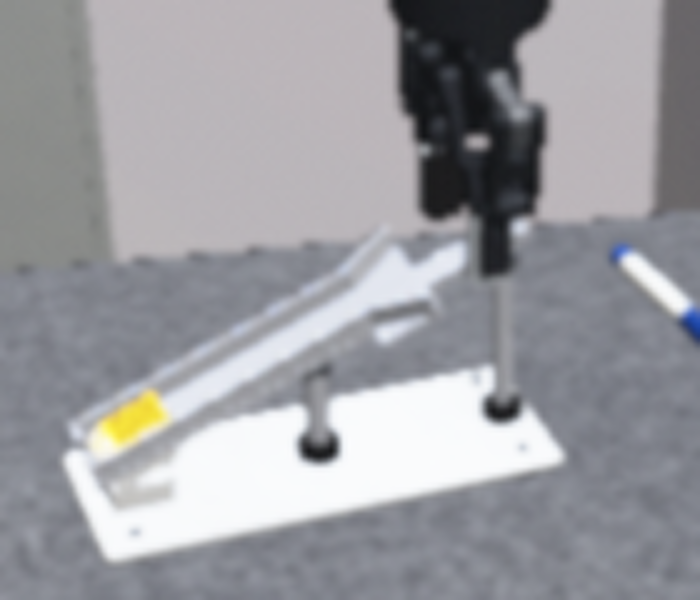

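drive_tool([
  [[0,0,0.02],0],
  [[0,0,0.03],0],
  [[0,0,0.03],0],
  [[0,0,0.015],0],
  [[-0.005,-0.02,0],-0.05],
  [[-0.015,-0.045,0],-0.1],
  [[-0.015,-0.045,0],-0.1],
  [[-0.015,-0.045,0],-0.1],
  [[-0.015,-0.045,0],-0.1],
  [[-0.015,-0.045,0],-0.1],
], gripper=1.0)

```text
time_s: 10.75
eef_pos: [0.5414, -0.0626, 0.2033]
eef_rot: [-0.005, 0.983, -0.183, -0.011]
wrist_force: [0.3, -0.8, -0.2]
opening: 1.0
```

drive_tool([
  [[-0.015,-0.035,0],-0.05],
  [[-0.01,-0.025,0],-0.03],
  [[-0.01,-0.02,0],0],
  [[0,0,0],0],
  [[0,0,0],0],
])

```text
time_s: 11.25
eef_pos: [0.5017, -0.1513, 0.202]
eef_rot: [-0.005, 0.973, -0.23, -0.011]
wrist_force: [-0.1, 0.2, 0.6]
opening: 1.0
```

```bash
python3 st.py
```

```text
11.25 [ 0.5017 -0.1513  0.202 ] yaw -26.61 z [-0.0198  0.0154 -0.9997] q [-0.5218  0.1126  1.7461  0.0036  1.3077  1.5125] dq [-0.02   0.002  0.005 -0.008 -0.002 -0.009] F [-0.1  0.2  0.6] tau [ -0.7 -39.8 -34.   -0.1   0.1  -0. ] 1.0000526593166341
```

drive_tool([
  [[-0.003,-0.017,-0.01],0.003],
  [[-0.003,-0.015,-0.015],0],
  [[0,0,-0.02],0],
  [[0,0,-0.02],0],
  [[0,0,-0.02],0],
  [[0,0,-0.01],0],
  [[0,0,0],0],
  [[0,0,0],0],
  [[0,0,0],0],
])

```text
time_s: 12.15
eef_pos: [0.4975, -0.1796, 0.1008]
eef_rot: [-0.006, 0.974, -0.225, -0.012]
wrist_force: [-0.6, 0.5, -0.6]
opening: 1.001
```

```bash
python3 st.py
python3 - <<'E'
from h import *
import pickle
c=snap('wrist','w9.png'); pickle.dump(c,open('w9.pkl','wb'))
E
python3 wfit.py w9.pkl
```

```text
12.15 [ 0.4975 -0.1796  0.1008] yaw -26.03 z [-0.0197  0.0175 -0.9997] q [-0.5735  0.2542  1.8076  0.0045  1.1059  1.4496] dq [ 0.005 -0.006 -0.011  0.002  0.005 -0.   ] F [-0.6  0.5 -0.6] tau [ -0.  -42.5 -29.6   0.    0.1   0. ] 1.000887466325996
green [330.1 243.9] [ 310  222   42   46 1794]
pink [332.1 169.5] [ 310  145   46   50 2159]
blue [334.3  78.4] [ 310   49   51   61 2913]
pose [ 0.5185 -0.1944  2.6717] [ 0.02  1.35 -0.06 -1.05  0.04 -0.1 ]
foot [array([ 0.4947, -0.1501]), array([ 0.4758, -0.1891])] [[ 0.3903 -0.1641]
 [ 0.4184 -0.1089]]
[ 0.4516 -0.1605  0.026 ]
[ 0.4962 -0.1831  0.026 ]
[ 0.5408 -0.2058  0.026 ]
[ 0.5854 -0.2284  0.026 ]
```

View pics/w9.png

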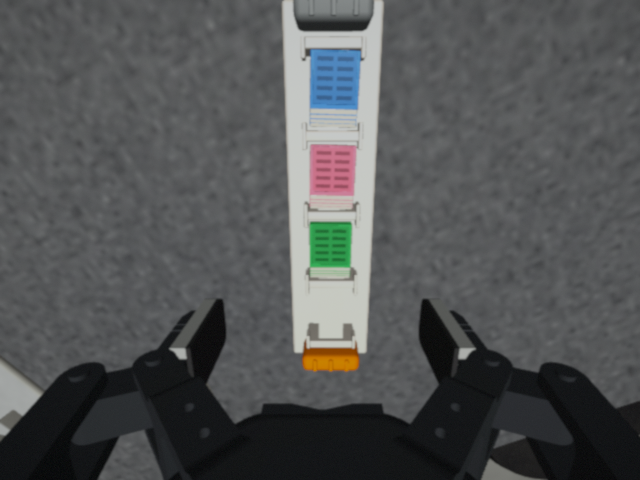

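drive_tool([
  [[-0.002,-0.004,-0.012],-0.006],
  [[0,0,-0.015],0],
  [[0,0,-0.015],0],
  [[0,0,-0.012],0],
  [[0,0,-0.008],0],
  [[0,0,0],0],
  [[0,0,0],0],
])

```text
time_s: 12.9
eef_pos: [0.4974, -0.1864, 0.038]
eef_rot: [-0.005, 0.973, -0.229, -0.008]
wrist_force: [-0.2, 0.3, 0.5]
opening: 1.001
```

```bash
python3 st.py
```

```text
12.9 [ 0.4974 -0.1864  0.038 ] yaw -26.47 z [-0.0129  0.0129 -0.9998] q [-0.5845  0.3566  1.8305  0.0044  0.9723  1.4458] dq [-0.002  0.008  0.004 -0.    -0.003 -0.001] F [-0.2  0.3  0.5] tau [ -0.  -44.3 -26.4   0.    0.1  -0. ] 1.0006004085596867
```

drive_tool([
  [[-0.001,0.003,-0.008],0],
  [[0,0.0,-0.008],0],
  [[0,0,0],0],
  [[0,0,0],0],
])

```text
time_s: 13.3
eef_pos: [0.4972, -0.1836, 0.0219]
eef_rot: [-0.004, 0.973, -0.229, -0.007]
wrist_force: [0.2, -0.6, 0.2]
opening: 0.998
```

```bash
python3 st.py
python3 - <<'E'
from h import *
snap('wrist','w10.png')
E
```

```text
13.3 [ 0.4972 -0.1836  0.0219] yaw -26.46 z [-0.0108  0.0116 -0.9999] q [-0.5802  0.3821  1.8382  0.0046  0.9367  1.4496] dq [ 0.     0.006  0.004  0.001 -0.004 -0.   ] F [ 0.2 -0.6  0.2] tau [  0.  -45.  -25.6   0.    0.1   0. ] 0.9982338504051442
```

View pics/w10.png

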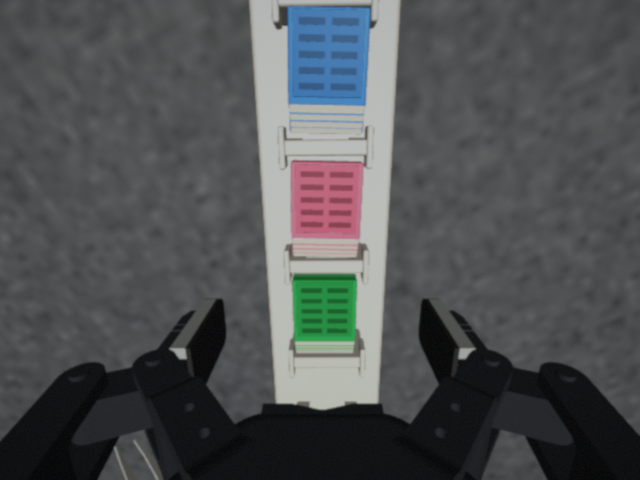

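drive_tool([
  [[-0.001,-0.001,-0.006],0],
  [[0,0,-0.005],0],
  [[0,0,0],0],
  [[0,0,0],0],
])

```text
time_s: 13.75
eef_pos: [0.4964, -0.185, 0.0103]
eef_rot: [-0.004, 0.973, -0.229, -0.006]
wrist_force: [-0.4, 0.1, 0.1]
opening: 1.003
```

```bash
python3 st.py
```

```text
13.75 [ 0.4964 -0.185   0.0103] yaw -26.46 z [-0.0102  0.0111 -0.9999] q [-0.5832  0.4026  1.8408  0.0046  0.9128  1.4466] dq [-0.     0.009  0.002  0.001 -0.004 -0.002] F [-0.4  0.1  0.1] tau [  0.  -45.4 -25.1   0.    0.1  -0. ] 1.0025529374395794
```

drive_tool([
  [[0,0.001,0.001],0],
  [[0,0,0],0],
  [[0,0,0],0],
  [[0,0,0],0],
  [[0,0,0],0],
  [[0,0,0],0],
], gripper=0.0)

```text
time_s: 14.35
eef_pos: [0.4969, -0.1841, 0.012]
eef_rot: [-0.004, 0.973, -0.229, -0.006]
wrist_force: [-0.6, -0.3, 0.7]
opening: 0.31
```

drive_tool([
  [[0,0,0.01],0],
  [[0,0,0.015],0],
  [[0,0,0.03],0],
  [[0,0,0.04],0],
  [[0,0,0.04],0],
  [[0,0,0.03],0],
  [[0,0,0.01],0],
  [[0,0,0],0],
])

```text
time_s: 15.15
eef_pos: [0.4943, -0.1825, 0.1962]
eef_rot: [-0.004, 0.973, -0.229, -0.007]
wrist_force: [0.7, -0.7, 0.7]
opening: 0.312
```

```bash
python3 st.py;  python3 -c "
from h import *
snap('wrist','w11.png')"
```

```text
15.15 [ 0.4943 -0.1825  0.1962] yaw -26.47 z [-0.0107  0.0114 -0.9999] q [-0.5815  0.1184  1.7519  0.0038  1.2865  1.4501] dq [ 0.    -0.01   0.006  0.    -0.004 -0.001] F [ 0.7 -0.7  0.7] tau [  0.1 -41.  -34.6   0.    0.3   0. ] 0.3124402670162895
```

View pics/w11.png

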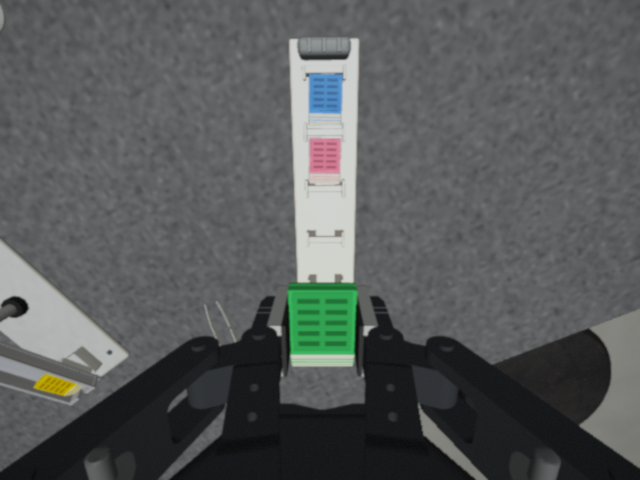

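drive_tool([
  [[0.005,0.03,0.01],0.05],
  [[0.01,0.045,0.01],0.1],
  [[0.015,0.045,0],0.1],
  [[0.015,0.045,0],0.1],
  [[0.015,0.045,0],0.1],
  [[0.015,0.045,0],0.1],
  [[0.015,0.04,0],0.08],
  [[0.01,0.03,0],0],
  [[0.01,0.02,0],0],
  [[0,0,0],0],
])

```text
time_s: 16.2
eef_pos: [0.5945, 0.1771, 0.1914]
eef_rot: [-0.002, 0.995, 0.095, -0.025]
wrist_force: [-0.2, 1.3, -0.2]
opening: 0.313
```

```bash
python3 st.py
```

```text
16.2 [0.5945 0.1771 0.1914] yaw 10.87 z [-5.070e-02  2.000e-04 -9.987e-01] q [0.0958 0.3488 1.483  0.0051 1.3603 1.4757] dq [-0.003  0.02   0.041 -0.021  0.002 -0.011] F [-0.2  1.3 -0.2] tau [  0.8 -52.3 -35.1   0.2   0.2   0.3] 0.3131436678091445
```

drive_tool([
  [[0.012,0.003,0],0],
  [[0.012,0.003,-0.005],0],
  [[0.007,0.001,-0.01],0],
  [[0,0,-0.015],0],
  [[0,0,-0.015],0],
  [[0,0,-0.008],0],
  [[0,0,0],0],
  [[0,0,0],0],
  [[0,0,0],0],
])

```text
time_s: 17.1
eef_pos: [0.6179, 0.1807, 0.1216]
eef_rot: [-0.002, 0.995, 0.094, -0.036]
wrist_force: [-0.1, 0.9, -1.0]
opening: 0.316
```

```bash
python3 st.py
```

```text
17.1 [0.6179 0.1807 0.1216] yaw 10.81 z [-0.0721 -0.0033 -0.9974] q [0.0986 0.4851 1.446  0.0039 1.2827 1.4795] dq [-0.001 -0.006 -0.003 -0.002 -0.002 -0.001] F [-0.1  0.9 -1. ] tau [ -0.1 -56.2 -32.2   0.    0.3  -0. ] 0.315640701629305
```

drive_tool([
  [[0.006,0.002,-0.004],0],
  [[0,0,-0.004],0],
  [[0,0,-0.002],0],
  [[0,0,0],0],
  [[0,0,0],0],
])

```text
time_s: 17.6
eef_pos: [0.626, 0.1833, 0.1133]
eef_rot: [-0.002, 0.995, 0.094, -0.034]
wrist_force: [-0.4, -0.3, -0.0]
opening: 0.315
```

```bash
python3 st.py; python3 -c "
from h import *
snap('wrist','w12.png')"
```

```text
17.6 [0.626  0.1833 0.1133] yaw 10.83 z [-0.0675 -0.0029 -0.9977] q [0.1012 0.5087 1.4296 0.0042 1.2708 1.4817] dq [ 0.003  0.001 -0.002  0.    -0.001  0.   ] F [-0.4 -0.3 -0. ] tau [ -0.  -57.5 -32.4   0.    0.3   0. ] 0.3147242351483579
```

View pics/w12.png

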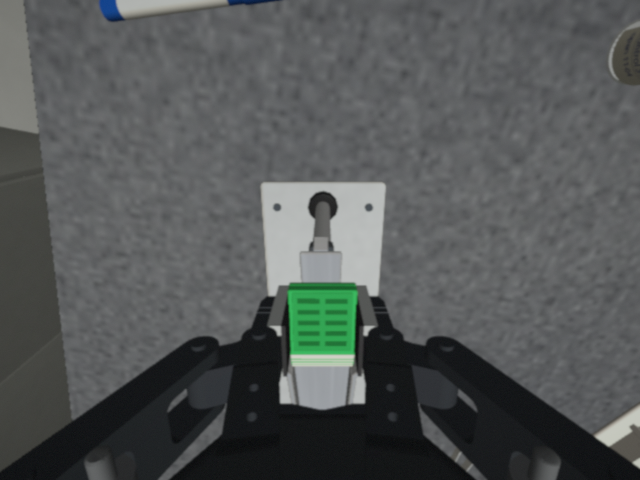

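Aligned. Last few mm, then release.

drive_tool([
  [[0,0.001,-0.003],0],
  [[0,0,-0.002],0],
  [[0,0,0],0],
  [[0,0,0],0],
])

```text
time_s: 18.05
eef_pos: [0.626, 0.1844, 0.108]
eef_rot: [-0.002, 0.995, 0.094, -0.034]
wrist_force: [0.3, -0.7, -0.3]
opening: 0.313
```

```bash
python3 st.py
```

```text
18.05 [0.626  0.1844 0.108 ] yaw 10.83 z [-0.0674 -0.0028 -0.9977] q [0.1029 0.5152 1.4317 0.0043 1.262  1.4832] dq [-0.     0.002  0.002 -0.001 -0.001 -0.   ] F [ 0.3 -0.7 -0.3] tau [  0.  -57.7 -32.2   0.    0.3   0. ] 0.31257651948508136
```

drive_tool([
  [[0,0,0],0],
  [[0,0,0],0],
  [[0,0,0],0],
  [[0,0,0],0],
  [[0,0,0],0],
  [[0,0,0],0],
], gripper=0.7)

```text
time_s: 18.65
eef_pos: [0.6262, 0.1844, 0.1084]
eef_rot: [-0.002, 0.995, 0.094, -0.033]
wrist_force: [-0.4, 0.6, -1.0]
opening: 0.701
```

```bash
python3 st.py; python3 -c "
from h import *
snap('side','side13.png')
import cv2
s=cv2.imread('pics/side13.png'); cv2.imwrite('pics/side13c.png',cv2.resize(s[110:230,220:360],None,fx=5,fy=5,interpolation=2))
"
```

```text
18.65 [0.6262 0.1844 0.1084] yaw 10.83 z [-0.0667 -0.0027 -0.9978] q [0.1029 0.5148 1.4314 0.0043 1.2621 1.4832] dq [ 0.001  0.001 -0.001 -0.001 -0.001 -0.   ] F [-0.4  0.6 -1. ] tau [ -0.  -57.7 -32.2   0.    0.3  -0. ] 0.7008868387856425
```

View pics/side13c.png

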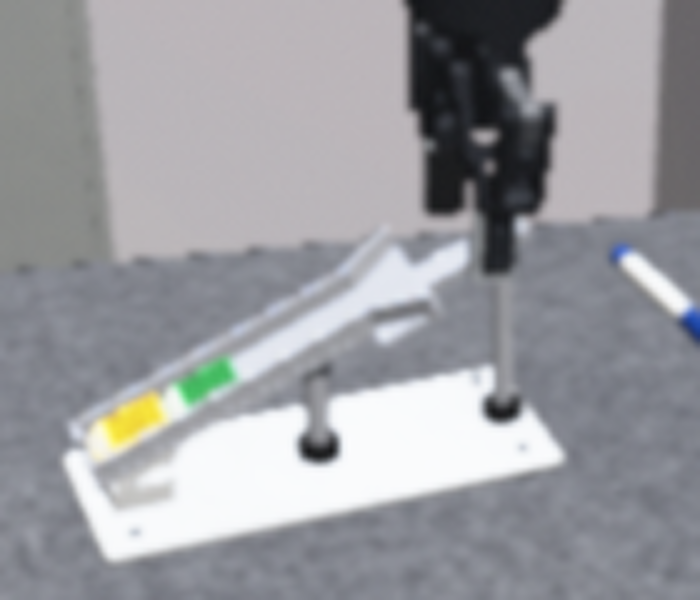

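drive_tool([
  [[0,0,0.02],0],
  [[0,0,0.03],0],
  [[0,0,0.03],0],
  [[0,0,0.015],0],
  [[-0.005,-0.02,0],-0.05],
  [[-0.01,-0.045,0],-0.1],
  [[-0.01,-0.045,0],-0.1],
  [[-0.01,-0.045,0],-0.1],
  [[-0.01,-0.045,0],-0.1],
  [[-0.01,-0.045,0],-0.1],
], gripper=1.0)

```text
time_s: 19.7
eef_pos: [0.5673, -0.0616, 0.2046]
eef_rot: [-0.012, 0.982, -0.184, -0.032]
wrist_force: [1.3, -0.1, 0.1]
opening: 1.002
```

drive_tool([
  [[-0.01,-0.045,0],-0.05],
  [[-0.01,-0.035,0],-0.03],
  [[-0.005,-0.025,0],0],
  [[0,-0.015,0],0],
  [[0,0,0],0],
  [[0,0,0],0],
])

```text
time_s: 20.3
eef_pos: [0.5385, -0.1914, 0.2028]
eef_rot: [-0.013, 0.973, -0.23, -0.032]
wrist_force: [-0.1, 0.9, 0.7]
opening: 1.002
```

```bash
python3 st.py
```

```text
20.3 [ 0.5385 -0.1914  0.2028] yaw -26.62 z [-0.0556  0.0405 -0.9976] q [-0.5521  0.2459  1.5902  0.0054  1.3741  1.482 ] dq [-0.003  0.007 -0.005  0.001 -0.003  0.   ] F [-0.1  0.9  0.7] tau [ -1.  -46.7 -34.4  -0.1   0.3  -0. ] 1.0018436012513465
```

drive_tool([
  [[0.002,-0.01,-0.01],0.003],
  [[0,-0.004,-0.02],0],
  [[0,0,-0.02],0],
  [[0,0,-0.02],0],
  [[0,0,-0.02],0],
  [[0,0,-0.015],0],
  [[0,0,0],0],
  [[0,0,0],0],
  [[0,0,0],0],
])

```text
time_s: 21.2
eef_pos: [0.5439, -0.1972, 0.09]
eef_rot: [-0.014, 0.975, -0.22, -0.032]
wrist_force: [0.3, -0.9, -0.4]
opening: 1.0
```

```bash
python3 st.py
python3 - <<'E'
from h import *
import pickle
c=snap('wrist','w14.png'); pickle.dump(c,open('w14.pkl','wb'))
E
python3 wfit.py w14.pkl
```

```text
21.2 [ 0.5439 -0.1972  0.09  ] yaw -25.49 z [-0.0567  0.0413 -0.9975] q [-0.5557  0.3954  1.6465  0.0056  1.1698  1.4575] dq [ 0.009 -0.004 -0.01  -0.     0.     0.   ] F [ 0.3 -0.9 -0.4] tau [ -0.  -49.7 -29.9   0.    0.3  -0. ] 1.0003856857238687
pink [339.6 246.3] [ 317  223   46   48 2034]
blue [343.5 165.9] [ 319  139   51   56 2601]
pose [ 0.5188 -0.1946  2.672 ] [-0.01  0.23  0.01 -0.19]
foot [array([ 0.541 , -0.1684]), array([ 0.5233, -0.206 ])] [[ 0.3907 -0.1643]
 [ 0.4187 -0.109 ]]
[ 0.452  -0.1607  0.026 ]
[ 0.4966 -0.1833  0.026 ]
[ 0.5411 -0.2059  0.026 ]
[ 0.5857 -0.2285  0.026 ]
```

View pics/w14.png

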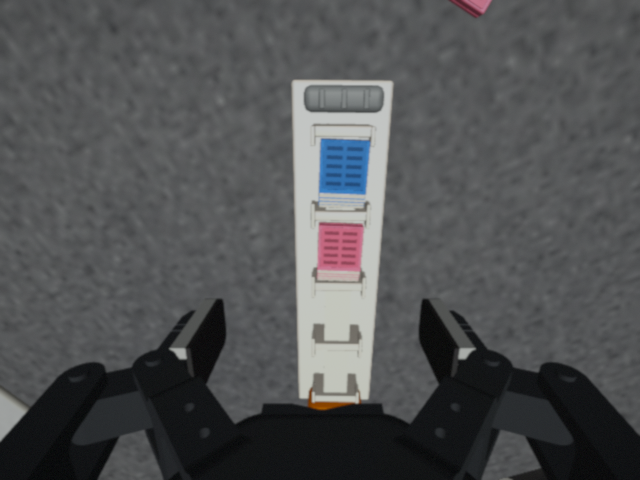

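drive_tool([
  [[-0.003,-0.008,-0.01],-0.018],
  [[0,-0.001,-0.012],0],
  [[0,0,-0.012],0],
  [[0,0,-0.012],0],
  [[0,0,-0.006],0],
  [[0,0,0],0],
  [[0,0,0],0],
])

```text
time_s: 21.95
eef_pos: [0.5412, -0.2078, 0.0347]
eef_rot: [-0.014, 0.973, -0.23, -0.031]
wrist_force: [0.3, -0.0, -0.3]
opening: 1.001
```

```bash
python3 st.py
```

```text
21.95 [ 0.5412 -0.2078  0.0347] yaw -26.64 z [-0.0535  0.0409 -0.9977] q [-0.5742  0.4783  1.6624  0.006   1.0681  1.4585] dq [-0.001  0.011  0.002  0.001 -0.003 -0.002] F [ 0.3 -0.  -0.3] tau [ -0.1 -51.1 -27.4   0.    0.3  -0. ] 1.0014282755169281
```

drive_tool([
  [[-0.001,0.002,-0.007],0],
  [[0,0.0,-0.006],0],
  [[0,0,0],0],
  [[0,0,0],0],
])

```text
time_s: 22.35
eef_pos: [0.5408, -0.2057, 0.0214]
eef_rot: [-0.014, 0.973, -0.23, -0.03]
wrist_force: [-0.1, 0.1, -0.1]
opening: 0.999
```

```bash
python3 st.py
python3 - <<'E'
from h import *
snap('wrist','w15.png')
E
```

```text
22.35 [ 0.5408 -0.2057  0.0214] yaw -26.62 z [-0.0522  0.0401 -0.9978] q [-0.5716  0.4966  1.6689  0.0063  1.0418  1.4604] dq [ 0.001  0.006  0.004 -0.    -0.003 -0.001] F [-0.1  0.1 -0.1] tau [  0.  -51.5 -26.9   0.    0.3   0. ] 0.9993504947761236
```

View pics/w15.png

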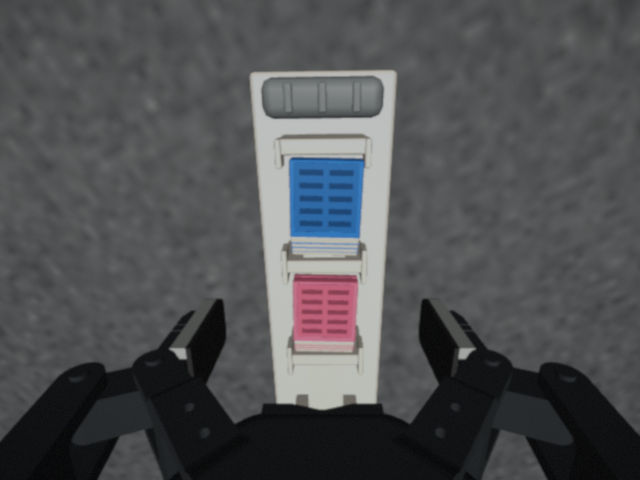

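Pink centred (cols 293–357) between the fingers (225–420). Down and close.

drive_tool([
  [[-0.001,0,-0.005],0],
  [[0,0,-0.005],0],
  [[0,0,0],0],
  [[0,0,0],0],
])

```text
time_s: 22.8
eef_pos: [0.54, -0.206, 0.011]
eef_rot: [-0.013, 0.973, -0.23, -0.03]
wrist_force: [0.4, -0.2, 0.8]
opening: 0.997
```

```bash
python3 st.py
```

```text
22.8 [ 0.54  -0.206  0.011] yaw -26.63 z [-0.0514  0.0396 -0.9979] q [-0.5727  0.512   1.6724  0.0063  1.0219  1.4593] dq [-0.001  0.003  0.005  0.    -0.002 -0.   ] F [ 0.4 -0.2  0.8] tau [  0.  -51.8 -26.5   0.    0.3  -0. ] 0.9974985027022285
```

drive_tool([
  [[0,0,0],0],
  [[0,0,0],0],
  [[0,0,0],0],
  [[0,0,0],0],
  [[0,0,0],0],
  [[0,0,0],0],
], gripper=0.0)

```text
time_s: 23.4
eef_pos: [0.5405, -0.2063, 0.0116]
eef_rot: [-0.013, 0.973, -0.23, -0.029]
wrist_force: [-0.3, 0.1, -0.4]
opening: 0.316
```

drive_tool([
  [[0,0,0.01],0],
  [[0,0,0.015],0],
  [[0,0,0.03],0],
  [[0,0,0.04],0],
  [[0,0,0.04],0],
  [[0,0,0.03],0],
  [[0,0,0.01],0],
  [[0,0,0],0],
])

```text
time_s: 24.2
eef_pos: [0.5389, -0.2052, 0.1998]
eef_rot: [-0.013, 0.973, -0.23, -0.028]
wrist_force: [-0.5, -0.0, -0.7]
opening: 0.315
```

```bash
python3 st.py;  python3 -c "
from h import *
snap('wrist','w16.png')"
```

```text
24.2 [ 0.5389 -0.2052  0.1998] yaw -26.62 z [-0.0483  0.0376 -0.9981] q [-0.5726  0.2546  1.5856  0.0055  1.3624  1.4614] dq [ 0.001 -0.015  0.003  0.002  0.001  0.002] F [-0.5 -0.  -0.7] tau [  0.1 -48.2 -34.9   0.    0.6   0. ] 0.31528592051021553
```

View pics/w16.png

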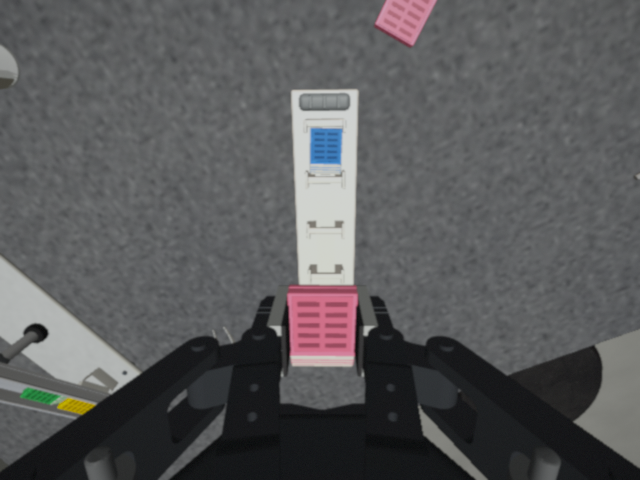

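drive_tool([
  [[0.005,0.03,0.01],0.05],
  [[0.01,0.045,0.01],0.1],
  [[0.01,0.045,0],0.1],
  [[0.01,0.045,0],0.1],
  [[0.01,0.045,0],0.1],
  [[0.01,0.045,0],0.1],
  [[0.01,0.045,0],0.08],
  [[0.01,0.035,0],0],
  [[0.005,0.02,0],0],
  [[0,0,0],0],
])

```text
time_s: 25.25
eef_pos: [0.6078, 0.1641, 0.1953]
eef_rot: [-0.004, 0.994, 0.093, -0.048]
wrist_force: [-0.3, -0.3, -1.2]
opening: 0.317
```

```bash
python3 st.py
```

```text
25.25 [0.6078 0.1641 0.1953] yaw 10.71 z [-9.630e-02 -8.000e-04 -9.954e-01] q [0.0724 0.3962 1.4137 0.0062 1.4279 1.4551] dq [-0.004  0.024  0.028 -0.021 -0.005 -0.012] F [-0.3 -0.3 -1.2] tau [  1.  -54.9 -35.2   0.2   0.5   0.3] 0.31655190831496177
```

drive_tool([
  [[0.01,0.01,0],0.002],
  [[0.007,0.01,-0.005],0],
  [[0,0,-0.015],0],
  [[0,0,-0.015],0],
  [[0,0,-0.015],0],
  [[0,0,-0.008],0],
  [[0,0,0],0],
  [[0,0,0],0],
  [[0,0,0],0],
])

```text
time_s: 26.15
eef_pos: [0.6192, 0.1797, 0.1221]
eef_rot: [-0.003, 0.994, 0.093, -0.057]
wrist_force: [-0.3, -0.7, 0.1]
opening: 0.311
```

```bash
python3 st.py
```

```text
26.15 [0.6192 0.1797 0.1221] yaw 10.64 z [-0.1132 -0.0044 -0.9936] q [0.0955 0.5135 1.4059 0.0066 1.3356 1.4788] dq [-0.001 -0.005 -0.004  0.001  0.001 -0.002] F [-0.3 -0.7  0.1] tau [ -0.1 -57.6 -32.3   0.    0.5  -0. ] 0.3110840488098656
```

drive_tool([
  [[0.005,0.004,-0.004],0.003],
  [[0,0,-0.004],0],
  [[0,0,-0.002],0],
  [[0,0,0],0],
  [[0,0,0],0],
])

```text
time_s: 26.65
eef_pos: [0.6264, 0.1845, 0.1139]
eef_rot: [-0.003, 0.994, 0.094, -0.054]
wrist_force: [0.0, -0.0, 0.5]
opening: 0.314
```

```bash
python3 st.py; python3 -c "
from h import *
snap('wrist','w17.png')"
```

```text
26.65 [0.6264 0.1845 0.1139] yaw 10.84 z [-0.1085 -0.0043 -0.9941] q [0.1016 0.5362 1.3901 0.007  1.3239 1.4811] dq [ 0.001  0.001 -0.001 -0.002 -0.    -0.001] F [ 0.  -0.   0.5] tau [  0.  -58.8 -32.4   0.    0.5   0. ] 0.313882897010714
```

View pics/w17.png

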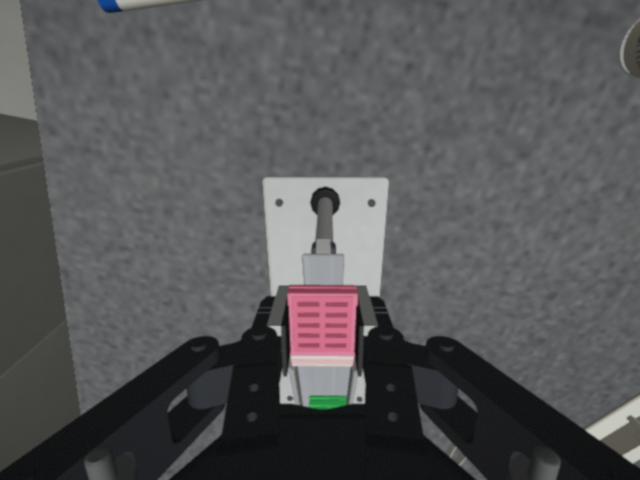

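drive_tool([
  [[-0.001,0,-0.003],0],
  [[0,0,-0.002],0],
  [[0,0,0],0],
  [[0,0,0],0],
])

```text
time_s: 27.1
eef_pos: [0.6252, 0.1844, 0.1086]
eef_rot: [-0.003, 0.994, 0.094, -0.054]
wrist_force: [-0.6, 0.0, 0.6]
opening: 0.31
```

```bash
python3 st.py
```

```text
27.1 [0.6252 0.1844 0.1086] yaw 10.84 z [-0.1085 -0.0043 -0.9941] q [0.1018 0.5399 1.3964 0.007  1.3139 1.4813] dq [-0.001  0.001  0.002 -0.    -0.001 -0.001] F [-0.6  0.   0.6] tau [  0.  -58.8 -32.2   0.    0.5   0. ] 0.30972645739395177
```

drive_tool([
  [[0,0,0],0],
  [[0,0,0],0],
  [[0,0,0],0],
  [[0,0,0],0],
  [[0,0,0],0],
  [[0,0,0],0],
], gripper=0.7)

```text
time_s: 27.7
eef_pos: [0.6255, 0.1844, 0.109]
eef_rot: [-0.003, 0.994, 0.094, -0.054]
wrist_force: [-0.2, -0.6, 0.2]
opening: 0.703
```

```bash
python3 st.py; python3 -c "
from h import *
snap('side','side18.png')
import cv2
s=cv2.imread('pics/side18.png'); cv2.imwrite('pics/side18c.png',cv2.resize(s[110:230,220:360],None,fx=5,fy=5,interpolation=2))
"
```

```text
27.7 [0.6255 0.1844 0.109 ] yaw 10.84 z [-0.1077 -0.0042 -0.9942] q [0.1017 0.5395 1.3959 0.007  1.314  1.4812] dq [ 0.     0.    -0.     0.001  0.001 -0.001] F [-0.2 -0.6  0.2] tau [ -0.  -58.8 -32.2   0.    0.5  -0. ] 0.7030721508883898
```

View pics/side18c.png

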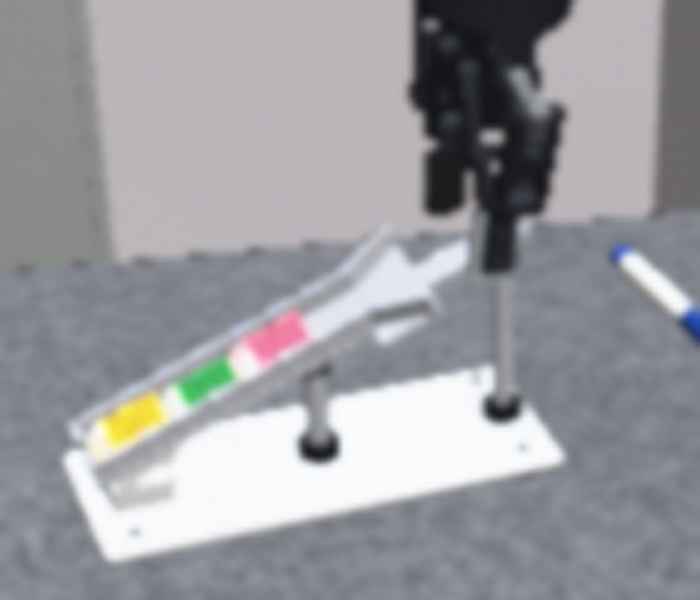

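drive_tool([
  [[0,0,0.02],0],
  [[0,0,0.03],0],
  [[0,0,0.03],0],
  [[0,0,0.015],0],
  [[-0.005,-0.02,0],-0.05],
  [[-0.005,-0.045,0],-0.1],
  [[-0.005,-0.045,0],-0.1],
  [[-0.005,-0.045,0],-0.1],
  [[-0.005,-0.045,0],-0.1],
  [[-0.005,-0.045,0],-0.1],
], gripper=1.0)

```text
time_s: 28.75
eef_pos: [0.5919, -0.0612, 0.2052]
eef_rot: [-0.019, 0.982, -0.183, -0.051]
wrist_force: [0.3, -0.6, -0.2]
opening: 1.001
```

drive_tool([
  [[0,-0.045,0],-0.05],
  [[0,-0.045,0],-0.03],
  [[0,-0.035,0],0],
  [[0,-0.025,0],0],
  [[0,0,0],0],
  [[0,0,0],0],
])

```text
time_s: 29.35
eef_pos: [0.5881, -0.2241, 0.2025]
eef_rot: [-0.021, 0.972, -0.23, -0.051]
wrist_force: [-0.1, -0.1, -0.4]
opening: 1.001
```

```bash
python3 st.py
```

```text
29.35 [ 0.5881 -0.2241  0.2025] yaw -26.65 z [-0.0901  0.0646 -0.9938] q [-0.5561  0.3995  1.3953  0.0074  1.4577  1.4786] dq [-0.024  0.011 -0.005 -0.007 -0.006 -0.003] F [-0.1 -0.1 -0.4] tau [ -1.2 -54.6 -35.   -0.1   0.5  -0. ] 1.0006669084972823
```

drive_tool([
  [[-0.002,-0.002,-0.01],0.002],
  [[-0.001,-0.001,-0.02],0],
  [[0,0,-0.02],0],
  [[0,0,-0.02],0],
  [[0,0,-0.02],0],
  [[0,0,-0.015],0],
  [[0,0,0],0],
  [[0,0,0],0],
  [[0,0,0],0],
])

```text
time_s: 30.25
eef_pos: [0.5845, -0.2159, 0.0905]
eef_rot: [-0.022, 0.973, -0.223, -0.053]
wrist_force: [0.3, -0.1, 0.2]
opening: 0.995
```

```bash
python3 st.py
python3 - <<'E'
from h import *
import pickle
c=snap('wrist','w19.png'); pickle.dump(c,open('w19.pkl','wb'))
hsv=cv2.cvtColor(c['frame'],cv2.COLOR_RGB2HSV); m=((hsv[...,0]>=100)&(hsv[...,0]<=115)&(hsv[...,1]>70)&(hsv[...,2]>110)).astype(np.uint8)
m[:,:200]=0;m[:,440:]=0
k,l,st,ce=cv2.connectedComponentsWithStats(m); i=1+np.argmax(st[1:,4]); print(ce[i],st[i])
print((ray(c,*ce[i],.034)[:2]+.0045*np.array([np.cos(2.68),np.sin(2.68)])).round(4))
E
```

```text
30.25 [ 0.5845 -0.2159  0.0905] yaw -25.79 z [-0.0929  0.0662 -0.9935] q [-0.5483  0.5086  1.4843  0.0085  1.2627  1.4695] dq [ 0.008 -0.01  -0.01  -0.002  0.001  0.   ] F [ 0.3 -0.1  0.2] tau [  0.  -55.8 -30.7   0.    0.5  -0. ] 0.9945127662465698
[343.27891791 233.52985075] [ 320  209   48   50 2144]
[ 0.5866 -0.229 ]
```

View pics/w19.png

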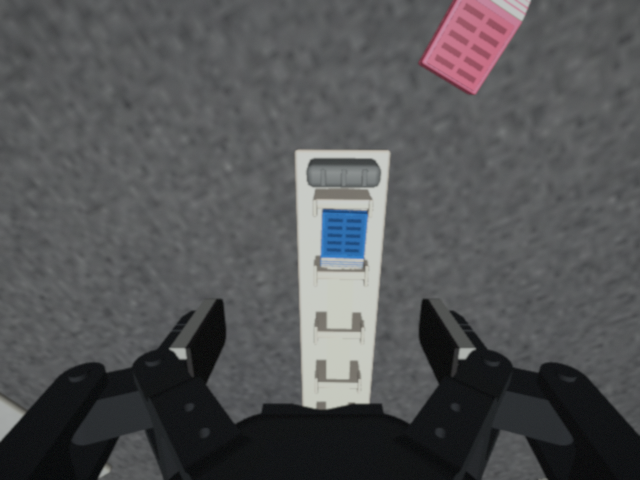

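drive_tool([
  [[0.0,-0.009,-0.01],-0.012],
  [[0,-0.002,-0.012],0],
  [[0,0,-0.012],0],
  [[0,0,-0.012],0],
  [[0,0,-0.006],0],
  [[0,0,0],0],
  [[0,0,0],0],
])

```text
time_s: 31.0
eef_pos: [0.5851, -0.2292, 0.0353]
eef_rot: [-0.022, 0.972, -0.23, -0.051]
wrist_force: [0.4, -0.1, 0.5]
opening: 0.999
```

```bash
python3 st.py
```

```text
31.0 [ 0.5851 -0.2292  0.0353] yaw -26.6 z [-0.0895  0.0659 -0.9938] q [-0.5659  0.5913  1.4876  0.0083  1.1738  1.4656] dq [ 0.002  0.012  0.004  0.003 -0.003 -0.001] F [ 0.4 -0.1  0.5] tau [ -0.1 -57.4 -28.7   0.    0.5  -0. ] 0.9988746532228892
```

drive_tool([
  [[0,0.001,-0.007],0],
  [[0,0.0,-0.006],0],
  [[0,0,0],0],
  [[0,0,0],0],
])

```text
time_s: 31.4
eef_pos: [0.5858, -0.2281, 0.0221]
eef_rot: [-0.022, 0.972, -0.229, -0.05]
wrist_force: [-0.2, -1.0, 0.2]
opening: 1.002
```

```bash
python3 st.py
python3 - <<'E'
from h import *
snap('wrist','w20.png')
E
```

```text
31.4 [ 0.5858 -0.2281  0.0221] yaw -26.57 z [-0.0881  0.0651 -0.994 ] q [-0.5639  0.6098  1.4902  0.0087  1.151   1.4667] dq [ 0.003  0.005  0.003  0.001 -0.004 -0.001] F [-0.2 -1.   0.2] tau [  0.  -57.9 -28.3   0.    0.5   0. ] 1.0022319596121092
```

View pics/w20.png

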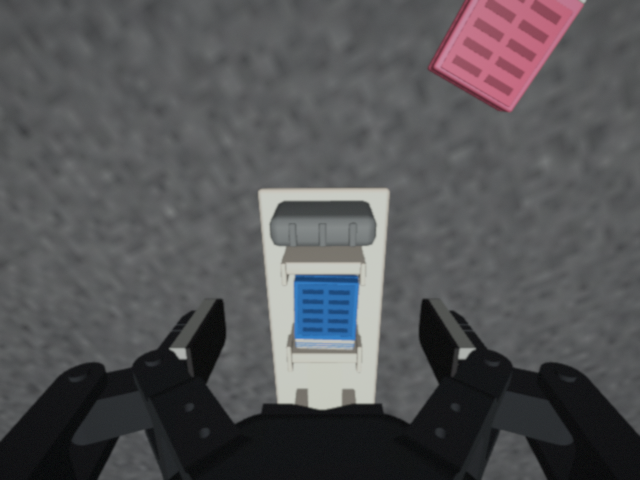

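drive_tool([
  [[-0.001,-0.001,-0.005],0],
  [[0,0,-0.005],0],
  [[0,0,0],0],
  [[0,0,0],0],
])

```text
time_s: 31.85
eef_pos: [0.585, -0.2295, 0.0117]
eef_rot: [-0.021, 0.972, -0.23, -0.05]
wrist_force: [0.2, 0.7, 0.8]
opening: 0.999
```

```bash
python3 st.py
```

```text
31.85 [ 0.585  -0.2295  0.0117] yaw -26.58 z [-0.0873  0.0645 -0.9941] q [-0.5663  0.6241  1.4927  0.0084  1.1333  1.4644] dq [-0.002  0.006  0.003  0.    -0.002 -0.001] F [0.2 0.7 0.8] tau [  0.  -58.2 -28.    0.    0.5  -0. ] 0.9992643601157597
```

drive_tool([
  [[0,0,0],0],
  [[0,0,0],0],
  [[0,0,0],0],
  [[0,0,0],0],
  [[0,0,0],0],
  [[0,0,0],0],
], gripper=0.0)

```text
time_s: 32.45
eef_pos: [0.5855, -0.2297, 0.0124]
eef_rot: [-0.021, 0.972, -0.23, -0.049]
wrist_force: [0.6, -0.2, -1.1]
opening: 0.312
```

drive_tool([
  [[0,0,0.01],0],
  [[0,0,0.015],0],
  [[0,0,0.03],0],
  [[0,0,0.04],0],
  [[0,0,0.04],0],
  [[0,0,0.03],0],
  [[0,0,0.01],0],
  [[0,0,0],0],
])

```text
time_s: 33.25
eef_pos: [0.5839, -0.2287, 0.2005]
eef_rot: [-0.021, 0.972, -0.229, -0.048]
wrist_force: [0.6, 0.3, 0.1]
opening: 0.314
```

```bash
python3 st.py;  python3 -c "
from h import *
snap('wrist','w21.png')"
```

```text
33.25 [ 0.5839 -0.2287  0.2005] yaw -26.57 z [-0.0843  0.0627 -0.9945] q [-0.5662  0.3922  1.4088  0.0078  1.4455  1.467 ] dq [-0.    -0.016  0.002  0.001 -0.    -0.   ] F [0.6 0.3 0.1] tau [  0.1 -55.3 -35.2   0.    0.8   0. ] 0.31442143330803557
```

View pics/w21.png

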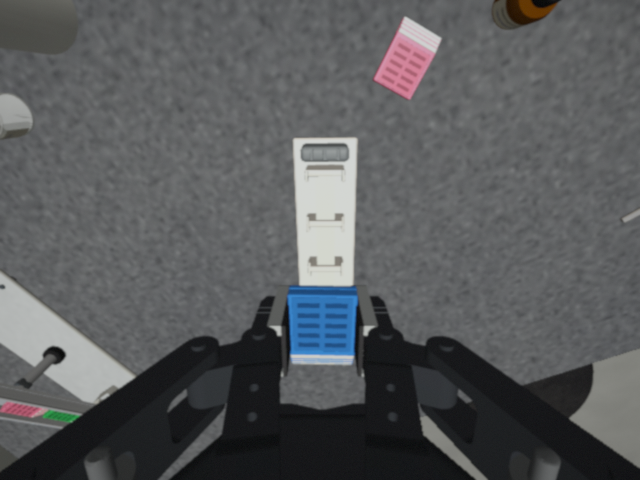

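drive_tool([
  [[0.005,0.03,0.01],0.05],
  [[0.005,0.045,0.01],0.1],
  [[0.005,0.045,0],0.1],
  [[0.005,0.045,0],0.1],
  [[0.005,0.045,0],0.1],
  [[0.005,0.045,0],0.1],
  [[0.005,0.045,0],0.08],
  [[0.005,0.045,0],0],
  [[0.005,0.03,0],0],
  [[0,0,0],0],
])

```text
time_s: 34.3
eef_pos: [0.6163, 0.1604, 0.1956]
eef_rot: [-0.006, 0.993, 0.093, -0.07]
wrist_force: [-0.6, -1.7, -0.8]
opening: 0.312
```

```bash
python3 st.py
```

```text
34.3 [0.6163 0.1604 0.1956] yaw 10.72 z [-0.1402 -0.0017 -0.9901] q [0.0648 0.4423 1.3534 0.0074 1.4863 1.4473] dq [-0.015  0.02   0.038 -0.029 -0.004 -0.016] F [-0.6 -1.7 -0.8] tau [  1.1 -57.1 -35.1   0.3   0.7   0.4] 0.31188129616982935
```

drive_tool([
  [[0.006,0.012,0],0.002],
  [[0.003,0.012,-0.005],0],
  [[0,0,-0.015],0],
  [[0,0,-0.015],0],
  [[0,0,-0.015],0],
  [[0,0,-0.008],0],
  [[0,0,0],0],
  [[0,0,0],0],
  [[0,0,0],0],
])

```text
time_s: 35.2
eef_pos: [0.6227, 0.1808, 0.1249]
eef_rot: [-0.005, 0.993, 0.091, -0.076]
wrist_force: [0.6, 0.3, -0.1]
opening: 0.312
```

```bash
python3 st.py
```

```text
35.2 [0.6227 0.1808 0.1249] yaw 10.53 z [-0.1521 -0.0038 -0.9884] q [0.0946 0.5438 1.3585 0.0107 1.3916 1.4789] dq [-0.004 -0.006 -0.004  0.     0.003  0.001] F [ 0.6  0.3 -0.1] tau [ -0.1 -59.1 -32.4   0.    0.7  -0. ] 0.31246648803474997
```

drive_tool([
  [[0.001,0.003,-0.005],0.005],
  [[0,0,-0.005],0],
  [[0,0,-0.003],0],
  [[0,0,0],0],
  [[0,0,0],0],
])

```text
time_s: 35.7
eef_pos: [0.6252, 0.1843, 0.113]
eef_rot: [-0.005, 0.993, 0.094, -0.074]
wrist_force: [0.9, 0.4, -0.7]
opening: 0.313
```

```bash
python3 st.py; python3 -c "
from h import *
snap('wrist','w22.png')"
```

```text
35.7 [0.6252 0.1843 0.113 ] yaw 10.85 z [-0.148  -0.0042 -0.989 ] q [0.0997 0.561  1.3583 0.0107 1.3706 1.4782] dq [ 0.001  0.003  0.001  0.002 -0.001 -0.   ] F [ 0.9  0.4 -0.7] tau [  0.  -59.7 -32.2   0.    0.7  -0. ] 0.3134763734139771
```

View pics/w22.png

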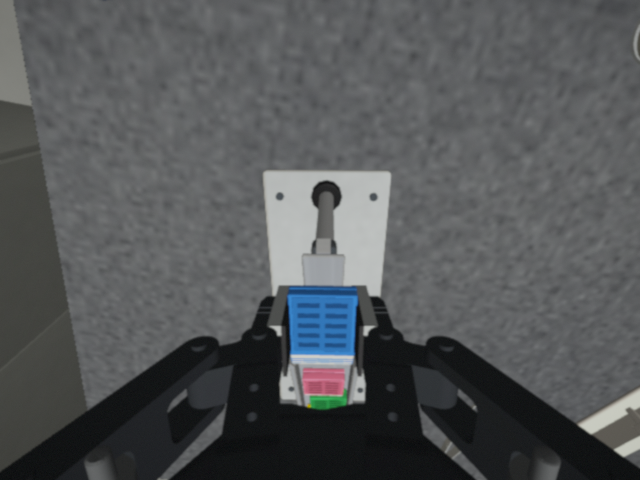

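drive_tool([
  [[0,0,-0.003],0],
  [[0,0,-0.001],0],
  [[0,0,0],0],
  [[0,0,0],0],
])

```text
time_s: 36.15
eef_pos: [0.6252, 0.1843, 0.1089]
eef_rot: [-0.005, 0.993, 0.094, -0.074]
wrist_force: [0.0, -0.0, -0.4]
opening: 0.313
```

drive_tool([
  [[0,0,0],0],
  [[0,0,0],0],
  [[0,0,0],0],
  [[0,0,0],0],
  [[0,0,0],0],
  [[0,0,0],0],
], gripper=0.7)

```text
time_s: 36.75
eef_pos: [0.6255, 0.1843, 0.1093]
eef_rot: [-0.005, 0.993, 0.094, -0.074]
wrist_force: [-0.2, -0.1, 0.2]
opening: 0.706
```

```bash
python3 st.py; python3 -c "
from h import *
snap('side','side23.png')
import cv2
s=cv2.imread('pics/side23.png'); cv2.imwrite('pics/side23c.png',cv2.resize(s[110:230,220:360],None,fx=5,fy=5,interpolation=2))
"
```

```text
36.75 [0.6255 0.1843 0.1093] yaw 10.85 z [-0.147  -0.0042 -0.9891] q [0.0997 0.5651 1.36   0.0107 1.3637 1.4781] dq [ 0.001 -0.003  0.001 -0.     0.    -0.001] F [-0.2 -0.1  0.2] tau [ -0.  -59.9 -32.2   0.    0.7  -0. ] 0.7056216826257604
```

View pics/side23c.png

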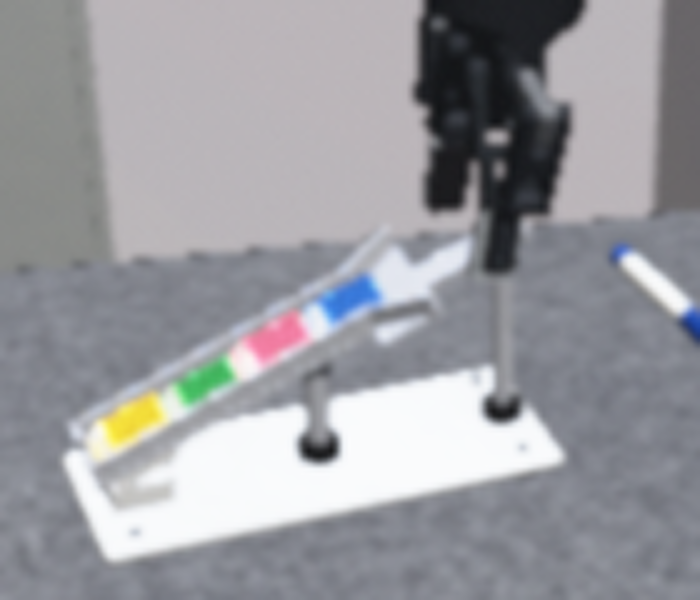

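All four are in the rail. Withdraw straight up and check positions.

drive_tool([
  [[0,0,0.02],0],
  [[0,0,0.03],0],
  [[0,0,0.03],0],
  [[0,0,0.02],0],
  [[0,0,0.01],0],
  [[0,0,0],0],
  [[0,0,0],0],
])

```text
time_s: 37.5
eef_pos: [0.6233, 0.184, 0.2207]
eef_rot: [-0.005, 0.993, 0.094, -0.076]
wrist_force: [-0.6, 0.1, -0.4]
opening: 0.701
```

```bash
python3 st.py
python3 - <<'E'
from h import *
import cv2
from fitrun import W,deck
r=[0.546361,0.16884694,0.19179764]
for n in ('side','scene'):
    c=snap(n,n+'24.png'); im=cv2.resize(c['frame'][:,:,::-1],None,fx=5,fy=5,interpolation=2)
    for u in (.02,.06,.10,.14):
        P=[deck(u+a,b,.0074) for a,b in((-.02,-.014),(.02,-.014),(.02,.014),(-.02,.014))]
        P=[[p[0]-.003,p[1],p[2]] for p in P]
        cv2.polylines(im,[(np.array([proj(c,W(r,p)) for p in P])*5+2).astype(int)],True,(255,0,255),1)
    x,y=(np.array(proj(c,W(r,[0,0,.06])))*5).astype(int)
    cv2.imwrite(f'pics/{n}24c.png',im[y-290:y+290,x-390:x+390])
E
```

```text
37.5 [0.6233 0.184  0.2207] yaw 10.84 z [-0.1515 -0.0046 -0.9884] q [0.0996 0.4582 1.2809 0.0105 1.5542 1.4802] dq [ 0.    -0.001 -0.001 -0.    -0.001 -0.   ] F [-0.6  0.1 -0.4] tau [  0.  -59.4 -36.1   0.1   0.7   0. ] 0.7012426651357397
```

View pics/side24c.png

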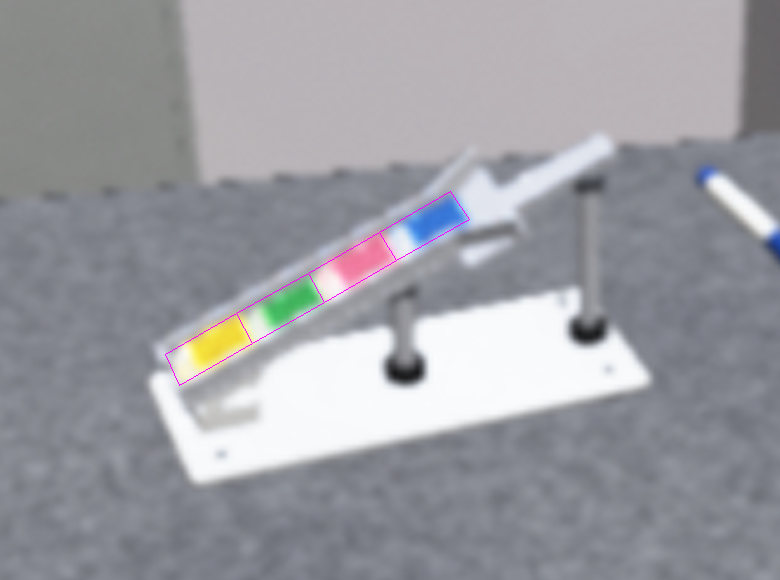

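View pics/scene24c.png

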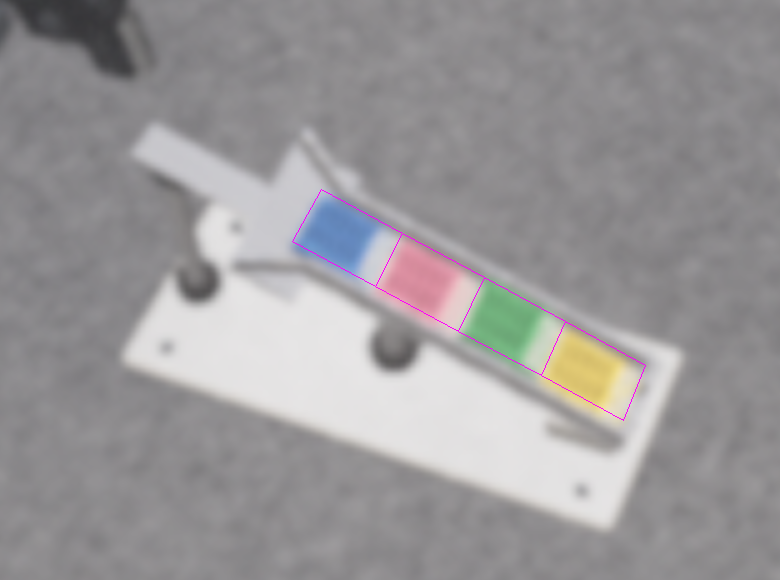

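View pics/side24.png

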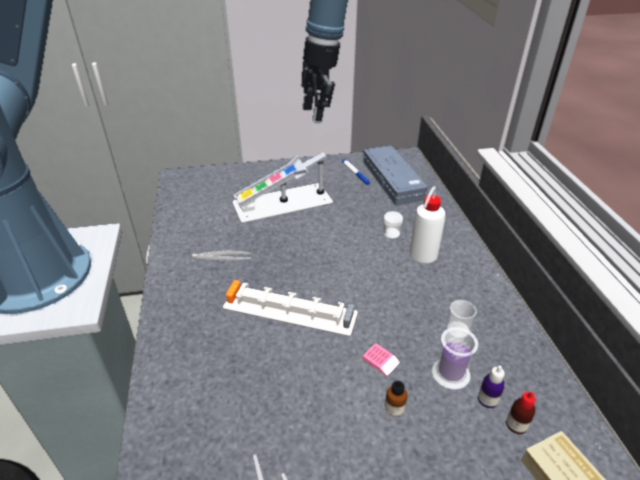

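All four match the expected outlines, the tray is empty, the bystanders are unmoved and the arm is clear, so I'm handing in.

```bash
python3 -c "
from bench import hand_in
print(hand_in())"
```

```text
the job is handed in; nothing more can be done
None
```

I moved the four cassettes one at a time from the tray's orange end (yellow, green, pink, blue) onto the rail's ridge. Each slid down by itself, and I handed the job in at about 37.6 s of the 104 s allowed.

**Final state:**
- **Cassettes:** in the last side and scene pictures they lie in that order at about u = 20, 60, 100 and 140 mm. They match the projected outlines closely, lids up and white faces downhill.
- **Surroundings:** the tray is empty. The jar, forceps, amber bottle and the loose look-alike pink cassette appear where they were at the start.
- **Arm:** it is clear of everything, and the wrist force read about 1 N or less in every reading around the placings.

**What disagreed:**
- **Camera fits:** the side and scene fits of the tray differed by about 5–7 mm. The wrist camera settled the position, and every grasp was centred to within about 1–2 mm.
- **Tool tilt:** the tool pitched slowly during the moves, up to about 9°, and the interface cannot correct that. It was almost all about the jaw axis and did not affect the grasps or placings.

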